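Load wheel hubs into a latched transport carrier

TASK

Pack the rebuilt wheel hubs lying on the bench into the carrier: lift the red-tipped latch lever over past centre so that its hook lets go, swing the keeper frame fully open, and drop every hub into a place of its own, with both axle ends fully down at the bottom of their slots. Then swing the keeper frame fully shut over them and throw the lever back down so that the hook holds the frame again. Do not shift or tip the mug, the yellow oil bottle or the upright ochre spool.

Things in the scene. Friction and masses are not known exactly. Their poses are not given: they have to be found in the camera images.
- carrier: fixed hub carrier: plywood base 320 wide (y); two pale blue upright rails along y at x = -48 and 48 mm, 8 thick, tops 90 above the bench, each with 3 open-topped slots at y = -90, 0, 90: 13 wide, flared to about 35 in the top 12, bottoms 50 above the bench. Origin: on the bench midway between the rails; x points from the latch (front) to the hinge (back), z up.
- seat0 (a point): seating point of carrier place 0, at carrier frame (0, -90, 55) mm: where the middle of a hub's axle is when both ends have bottomed out; frame as the carrier's (hub axle along x)
- seat1 (a point): seating point of carrier place 1, at carrier frame (0, 0, 55) mm: where the middle of a hub's axle is when both ends have bottomed out; frame as the carrier's (hub axle along x)
- seat2 (a point): seating point of carrier place 2, at carrier frame (0, +90, 55) mm: where the middle of a hub's axle is when both ends have bottomed out; frame as the carrier's (hub axle along x)
- keeper (a joint): keeper frame angle, rad: 0 shut (flat on the rail tops, closing the slots), 1.75 fully open at its stop, leaning back past upright, where it stays by its own weight; it falls when let go elsewhere. 0.25 kg. It opens only when the latch is released, and shuts only when no axle stands above the rail tops.
- keeper_hinge (a point): middle of the keeper's hinge line, carrier frame (66, 0, 95) mm; the line runs along the carrier's y
- keeper_grip (a point): gripping point on the keeper's front bar, a round bar 12 thick and 312 long along carrier y, 166 from the hinge line; the point is 75 towards -y from the bar's middle. Shut: carrier frame (-100, -75, 95) mm; it rises in an arc round the hinge as the frame opens. The next crossbar is 52 from it towards the hinge. Axes as the carrier's when shut.
- lever (a joint): latch lever angle, rad: 0 locked (level, pointing to carrier +x over the front bar), 1.57 upright (centre), 2.1 fully over to the front, at its stop. It falls by its own weight to the side of upright it is on, and stays. The steel hook below holds the middle of the keeper's front bar and tips off it to the front as the lever passes upright; at 2.1 it is wholly clear.
- lever_pivot (a point): lever pivot, carrier frame (-122, 0, 125) mm; axis along the carrier's y
- lever_grip (a point): middle of the lever's red grip, 62 from the pivot, 18 short of the lever's tip; grip 16 wide (carrier y), 12 thick. Moves in an arc in the carrier's x-z plane: level at angle 0, above the pivot at 1.57.
- hub_a: wheel hub, dark grey, both ends alike, 0.28 kg: axle 116 long, 10 thick along x; shell 34 thick, bare for 50 between two 8-pointed star flanges (62 across, 5 thick, centred at x = -27.5 and 27.5) to grip; locknuts 20 thick end at x = -41 and 41, bare axle beyond. Origin: middle of the axle. Lies on two flange points with the axle level, origin 29 above the bench. May be absent.
- hub_b: wheel hub, red, both ends alike, 0.28 kg: axle 116 long, 10 thick along x; shell 34 thick, bare for 50 between two 8-pointed star flanges (62 across, 5 thick, centred at x = -27.5 and 27.5) to grip; locknuts 20 thick end at x = -41 and 41, bare axle beyond. Origin: middle of the axle. Lies on two flange points with the axle level, origin 29 above the bench. May be absent.
- hub_c: wheel hub, brass, both ends alike, 0.28 kg: axle 116 long, 10 thick along x; shell 34 thick, bare for 50 between two 8-pointed star flanges (62 across, 5 thick, centred at x = -27.5 and 27.5) to grip; locknuts 20 thick end at x = -41 and 41, bare axle beyond. Origin: middle of the axle. Lies on two flange points with the axle level, origin 29 above the bench. May be absent.
- mug: blue mug, 80 across, 75 tall, at the left; leave it alone. Origin under its middle.
- oil: yellow oil bottle with a red cap, 52 across, 140 tall, at the back; leave it alone. Origin under its middle.
- spool: upright ochre spool, 60 across, 80 tall, front right near the robot; leave it alone. Origin under its middle.
Mind the look-alikes: they are no part of the job. What is shaped like the hub_a but pink or purple is not meant.

How it is judged:
On the way, in this order (a step that is already met when the one before it is completed fails the run):
1. latch lever lifted past centre, hook off, keeper still shut (value of joint lever above 1.75 rad and value of joint keeper below 0.1 rad), for 0.1 s.
2. keeper frame swung open (value of joint keeper above 1.6 rad), for 0.2 s.
3. every hub seated in the slots, keeper still open (((distance between hub_a and seat0 below 0.006 m and angle between the x axis of hub_a and the x axis of carrier, either way round below 0.05 rad) or (distance between hub_a and seat1 below 0.006 m and angle between the x axis of hub_a and the x axis of carrier, either way round below 0.05 rad) or (distance between hub_a and seat2 below 0.006 m and angle between the x axis of hub_a and the x axis of carrier, either way round below 0.05 rad)) and ((distance between hub_b and seat0 below 0.006 m and angle between the x axis of hub_b and the x axis of carrier, either way round below 0.05 rad) or (distance between hub_b and seat1 below 0.006 m and angle between the x axis of hub_b and the x axis of carrier, either way round below 0.05 rad) or (distance between hub_b and seat2 below 0.006 m and angle between the x axis of hub_b and the x axis of carrier, either way round below 0.05 rad)) and ((distance between hub_c and seat0 below 0.006 m and angle between the x axis of hub_c and the x axis of carrier, either way round below 0.05 rad) or (distance between hub_c and seat1 below 0.006 m and angle between the x axis of hub_c and the x axis of carrier, either way round below 0.05 rad) or (distance between hub_c and seat2 below 0.006 m and angle between the x axis of hub_c and the x axis of carrier, either way round below 0.05 rad)) and value of joint keeper above 1.3 rad), for 0.2 s.
4. keeper frame shut over the hubs (value of joint keeper below 0.05 rad and value of joint lever above 1.5 rad), for 0.2 s.
At the end, for the whole second after the job is handed in: every hub present lies in a carrier place with its middle within 6 mm of that seating point and its axle within 0.05 rad of the carrier's x, at rest; keeper frame shut (below 0.05 rad) and latch lever down (below 0.1 rad) (((distance between hub_a and seat0 below 0.006 m and angle between the x axis of hub_a and the x axis of carrier, either way round below 0.05 rad) or (distance between hub_a and seat1 below 0.006 m and angle between the x axis of hub_a and the x axis of carrier, either way round below 0.05 rad) or (distance between hub_a and seat2 below 0.006 m and angle between the x axis of hub_a and the x axis of carrier, either way round below 0.05 rad)) and ((distance between hub_b and seat0 below 0.006 m and angle between the x axis of hub_b and the x axis of carrier, either way round below 0.05 rad) or (distance between hub_b and seat1 below 0.006 m and angle between the x axis of hub_b and the x axis of carrier, either way round below 0.05 rad) or (distance between hub_b and seat2 below 0.006 m and angle between the x axis of hub_b and the x axis of carrier, either way round below 0.05 rad)) and ((distance between hub_c and seat0 below 0.006 m and angle between the x axis of hub_c and the x axis of carrier, either way round below 0.05 rad) or (distance between hub_c and seat1 below 0.006 m and angle between the x axis of hub_c and the x axis of carrier, either way round below 0.05 rad) or (distance between hub_c and seat2 below 0.006 m and angle between the x axis of hub_c and the x axis of carrier, either way round below 0.05 rad)) and value of joint keeper below 0.05 rad and value of joint lever below 0.1 rad and linear speed of each of hub_a, hub_b, hub_c below 0.03 m/s); the robot touches nothing.
It fails at once if the mug shifted by more than 40 mm or tipped (distance of mug from where it was at the start of the episode above 0.04 m or angle between mug's own z axis and vertical above 0.4 rad).
It fails at once if the oil shifted by more than 40 mm or tipped (distance of oil from where it was at the start of the episode above 0.04 m or angle between oil's own z axis and vertical above 0.4 rad).
It fails at once if the spool shifted by more than 40 mm or tipped (distance of spool from where it was at the start of the episode above 0.04 m or angle between spool's own z axis and vertical above 0.4 rad).
Of hub_a, hub_b, hub_c only 2 to 3 are there at a start; the rules pass over those that are not, and their reading is None.
At some moment in a run one of hub_a, hub_b, hub_c may be knocked a few centimetres aside while the robot is not near it.
Once in a run the grip may slacken for a moment while it holds something.
It also fails if it takes over 210 s, if anything falls off the work surface, if the arm or the gripper's body presses on something with over 40 N, if the wrist force passes 120 N, or if a joint passes its speed limit or range.

ROBOT

A 6-joint arm with a two-finger parallel gripper is mounted at the origin on the work surface. World frame = base frame: x ahead of the robot, y to its left, z up, the work surface at z = 0. Lengths are in m, angles in rad, forces in N, time in s.
With the tool pointing down it reaches from about 0.4 to 0.825 m from the base axis. Payload 7 kg.
Tool frame: the origin (TCP) lies between the finger pads; the fingertips stand 11 mm ahead of it and the grasp point (between the pads) lies 8 mm behind it; x points along the fingers, z is the direction in which the jaws open and shut, and the axes are right-handed (so a half turn about x gives the same grasp; the last joint's range is limited). The gripper opens to 88 mm and grips with 3 to 60 N. Pads are 19 mm wide; open, the fingers measure 130 mm over their backs; the gripper's body (78 mm by 193 mm) begins 47 mm behind the grasp point.
Start: joints at [-0.855, 0.359, 0.012, 0, -1.224, -0.288], TCP at [0.28, -0.614, 0.238] pointing down, gripper open.
Joint ranges: [-3.07, 3.07], [-1.43, 2.12], [-1.02, 1.25], [-3.03, 1.67], [-3.05, -0], [-3.03, 3.03]. Speed limits (rad/s): [2.39, 2.39, 3.01, 3.14, 3.14, 3.14].

INTERFACE

Orientations are given as [roll, pitch, yaw] about the fixed x, y, z axes, in that order (R = Rz(yaw) Ry(pitch) Rx(roll)).
In Python, from station import arm gives the robot as it stands.
- The arm moves only by the tool jog_arm, never from a script. Its argument "motion" is a list of rows, each an object of numbers: "dx", "dy", "dz": the shift along the tool's x, y, z in m; "twist": the turn about the tool's x in degrees. In form: [{"dx": .., "dy": .., "dz": .., "twist": ..}, ...]. A call has 1 to 20 rows; each row is the pose to reach, as a shift and turn from the pose commanded when the call began, along the tool's axes at that moment; what a row does not reach only later rows make up. A row lasts 1/12 s, in which the tool goes at most 41.7 mm and 7.16 degrees, less where a joint would pass 70% of its speed; a pose out of reach is approached as far as the arm can. A call with a gripper value outside its range is refused whole. "gripper" is the finger opening in m, from 0 to 0.0876, set as the call begins (left out, the last holds). The fingers move at their own pace and stop on an object; "newtons" is the grip in N (left out, the last holds). Time passes only in rows, so rows that repeat a pose let the fingers close. It gives the time, the measured TCP pose, the force and the opening at its end, in the units of the state.
- arm.get_state(): the state, without advancing time (a new reading comes with each control period).
- arm.grab_frame(name): name is "scene" or "top"; returns the picture (384x512x3 uint8, red, green, blue); there is no depth.
- arm.camera_model(name): a dict with "camera_matrix" (3x3 intrinsics, pixels), "eye" and "attitude" of the camera in the world. Camera axes: x right, y down, z forward; pixel columns grow to the right and rows downward; lengths in m; the calibration is good to about 2 mm. A picture is of the moment at which its call begins. camera_model takes no time and is no camera call.
- arm.job_done(): hands the job in, once; it reports no verdict.
The state is a dict: "t": time; "q": joint angles; "qd": joint speeds; "joint_efforts": joint torques, N m; "eef_pos": TCP position; "ee_rot": TCP orientation; "force": force on the tool from outside, world axes, zero at the start; "moment": the same for the moment, N m; "width": finger opening in m.
Only numpy, scipy, OpenCV 4.12 (cv2) and the standard library are available. Lean on these libraries where they do the work, as an engineer would, in place of code of your own. Each camera call takes 0.05 s, during which the arm holds its last target.

## Working session

There is one attempt and no reset: what is moved stays moved. The work goes in short steps, Python scripts to look and compute and a tool call to move; the robot and the scene stay as the last step left them, time stands still between calls to the robot, and variables do not carry over. Pictures are saved under pics/ and viewed, and the job is handed in when it is done.

Besides the shell and the picture viewer there is one more tool, called after "Request:" in YAML: its name, and indented under it one key for each argument. jog_arm: Moves the arm, as the interface text tells. Its arguments: {"type":"object","properties":{"motion":{"type":"array"},"gripper":{"type":"number"},"newtons":{"type":"number"}},"required":["motion"]}

```bash
ls; mkdir -p pics; python3 - <<'E'
from station import arm
import cv2
for n in ("scene","top"):
    im=arm.grab_frame(n); cv2.imwrite(f"pics/{n}0.png",cv2.resize(im[:,:,::-1],(800,600),interpolation=cv2.INTER_CUBIC))
    cv2.imwrite(f"pics/{n}0_raw.png",im[:,:,::-1])
    print(n,arm.camera_model(n))
print(arm.get_state())
E
```

```text
pics
scene {'camera_matrix': array([[390.30768664,   0.        , 255.06808185],
       [  0.        , 390.30768664, 195.71979724],
       [  0.        ,   0.        ,   1.        ]]), 'eye': array([ 1.14862076, -0.1789337 ,  1.05579941]), 'attitude': array([-2.52985505,  0.00596578,  1.30558534])}
top {'camera_matrix': array([[448.46727533,   0.        , 259.73259376],
       [  0.        , 448.46727533, 194.61120442],
       [  0.        ,   0.        ,   1.        ]]), 'eye': array([ 0.19228657, -0.00880031,  1.68101829]), 'attitude': array([-2.94993606,  0.01919729, -1.56258353])}
{'t': 0.1, 'q': array([-8.54907373e-01,  3.59336233e-01,  1.11320896e-02, -2.98358292e-04,
       -1.22412460e+00, -2.88103395e-01]), 'qd': array([-2.89539759e-04,  2.03260531e-05,  2.74598362e-03,  2.50572241e-03,
       -1.89290964e-04,  4.92912650e-04]), 'joint_efforts': array([-1.49758263e-03, -5.84161806e+01,  2.93752903e+01,  7.01555595e+00,
        1.01525339e-02, -1.99050487e-05]), 'eef_pos': array([ 0.27981746, -0.61378824,  0.23669665]), 'ee_rot': array([0.10709477, 1.56923844, 2.10557507]), 'force': array([ 0.9015368 , -0.03668041,  0.08951544]), 'moment': array([ 0.05282609,  0.05524404, -0.0248949 ]), 'width': 0.08734441941521527}
```

View pics/scene0.png

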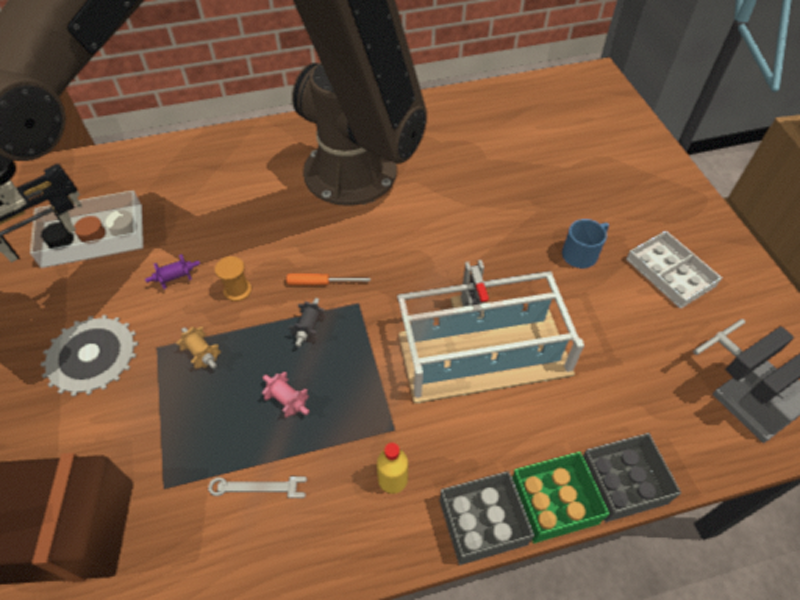

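View pics/top0.png

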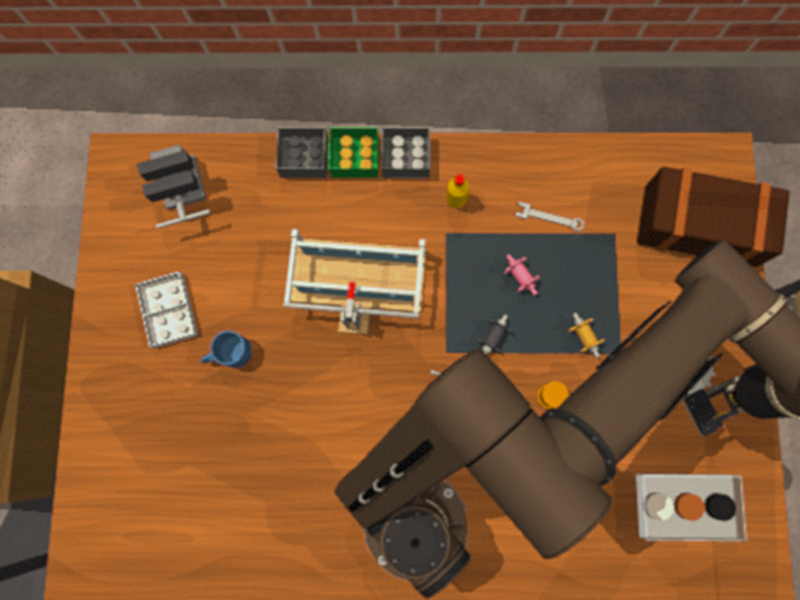

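The hub-like things in the scene picture (800x600) are: dark grey (308,322), brass (198,347), pink (285,394, look-alike) and purple (173,271, look-alike). No red hub shows. hub_a and hub_c match the grey and brass ones, and I'm checking that in close crops.

```bash
cat > h.py <<'E'
import numpy as np, cv2
from scipy.spatial.transform import Rotation as R
CAM={'scene':(390.30768664,255.06808185,195.71979724,[1.14862076,-0.1789337,1.05579941],[-2.52985505,0.00596578,1.30558534]),
'top':(448.46727533,259.73259376,194.61120442,[0.19228657,-0.00880031,1.68101829],[-2.94993606,0.01919729,-1.56258353])}
def proj(n,P):
    f,cx,cy,e,a=CAM[n]; Rm=R.from_euler('xyz',a).as_matrix()
    p=(np.atleast_2d(P)-e)@Rm
    return np.c_[f*p[:,0]/p[:,2]+cx,f*p[:,1]/p[:,2]+cy]
def unproj(n,uv,z):
    f,cx,cy,e,a=CAM[n]; Rm=R.from_euler('xyz',a).as_matrix(); e=np.array(e)
    uv=np.atleast_2d(uv); d=np.c_[(uv[:,0]-cx)/f,(uv[:,1]-cy)/f,np.ones(len(uv))]@Rm.T
    return e+d*((z-e[2])/d[:,2])[:,None]
def crop(im,u0,v0,w,h,s,fn):
    cv2.imwrite(fn,cv2.resize(im[v0:v0+h,u0:u0+w],None,fx=s,fy=s,interpolation=cv2.INTER_CUBIC))
E
python3 - <<'E'
from h import *
s=cv2.imread('pics/scene0_raw.png');t=cv2.imread('pics/top0_raw.png')
a=cv2.resize(s[160:280,95:255],None,fx=5,fy=5,interpolation=cv2.INTER_CUBIC);cv2.imwrite('pics/c1.png',a)
crop(s,245,160,140,100,5,'pics/c2.png')
crop(t,175,140,110,80,7,'pics/c3.png')
crop(t,285,150,110,80,7,'pics/c4.png')
print(unproj('scene',np.array([[308,322],[198,347],[285,394],[173,271],[233,290],[393,485],[585,250]])*.64,0.03))
E
```

```text
[[ 0.44242742 -0.18292593  0.03      ]
 [ 0.44307319 -0.40225166  0.03      ]
 [ 0.59027812 -0.25338262  0.03      ]
 [ 0.23562514 -0.43895606  0.03      ]
 [ 0.32107663 -0.32023003  0.03      ]
 [ 0.80990174 -0.10306315  0.03      ]
 [ 0.41714719  0.43662197  0.03      ]]
```

View pics/c1.png

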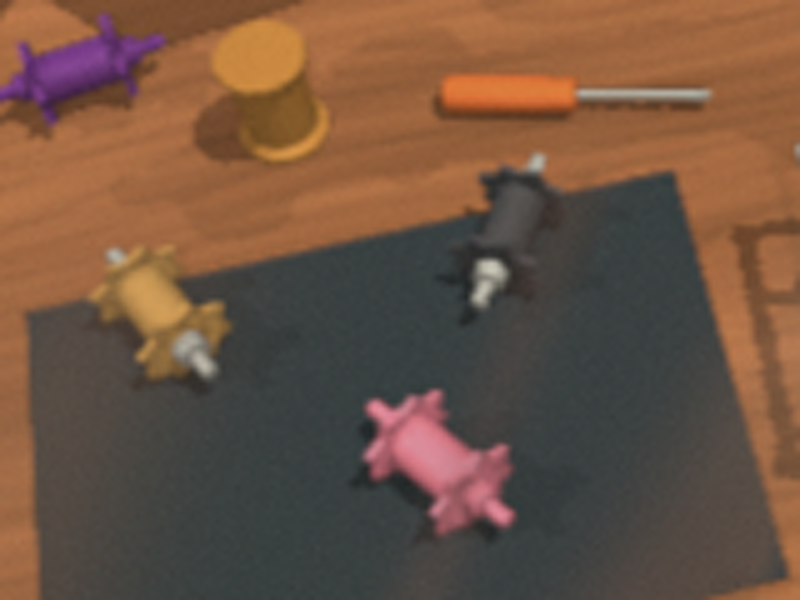

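View pics/c2.png

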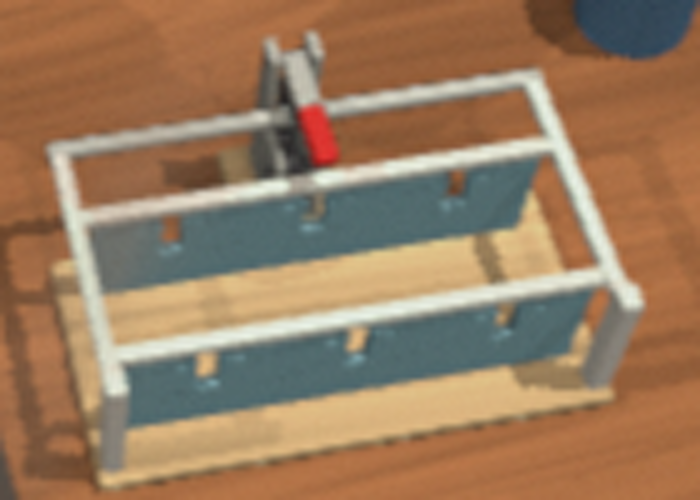

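View pics/c3.png

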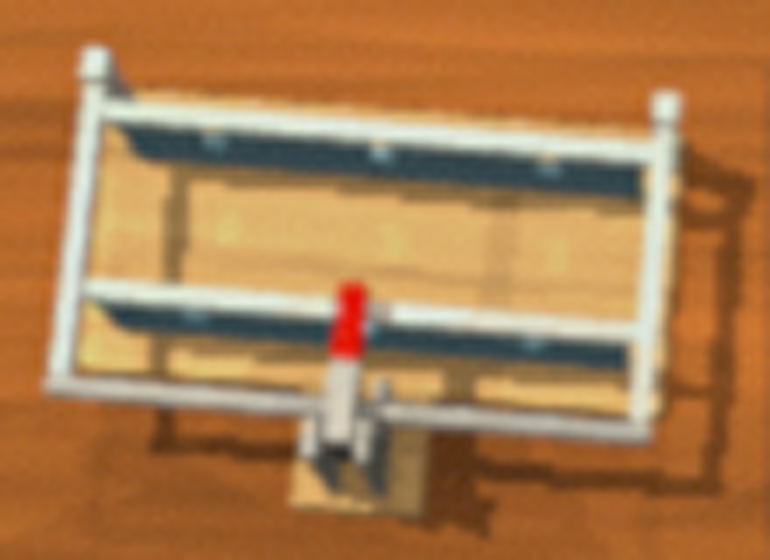

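View pics/c4.png

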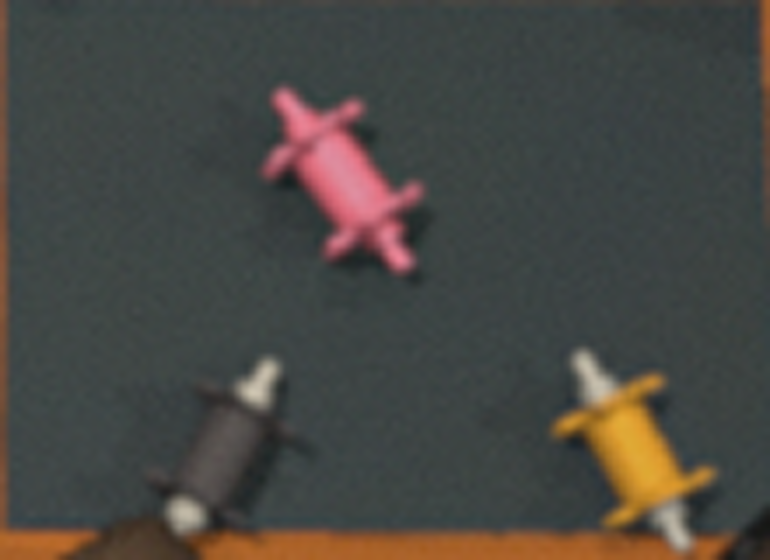

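```bash
cat > fit.py <<'E'
from h import *
from scipy.optimize import least_squares
S=lambda p:np.array([245,160])+np.array(p)/5
T=lambda p:np.array([175,140])+np.array(p)/7
obs=[('scene',(-100,-156,95),S((53,150))),('scene',(-100,156,95),S((535,75))),
('top',(-100,-156,95),T((645,432))),('top',(-100,156,95),T((50,387))),
('scene',(-44,-90,50),S((172,245))),('scene',(-44,0,50),S((315,222))),('scene',(-44,90,50),S((456,196))),
('scene',(52,-90,50),S((207,378))),('scene',(52,0,50),S((357,351))),('scene',(52,90,50),S((506,325))),
('top',(-42,0,125),T((352,284)))]
def c2w(p,P):
    c,s=np.cos(p[2]),np.sin(p[2]); P=np.atleast_2d(P)/1000.
    return np.c_[p[0]+c*P[:,0]-s*P[:,1],p[1]+s*P[:,0]+c*P[:,1],P[:,2]]
if __name__=='__main__':
    def res(p): return np.concatenate([(proj(n,c2w(p,P))[0]-uv) for n,P,uv in obs])
    r=least_squares(res,[0.5,0.12,0.0],loss='soft_l1')
    print(r.x,np.degrees(r.x[2])); print(np.round(res(r.x).reshape(-1,2),1))
    print(c2w(r.x,[(-60,0,125),(-100,-75,95),(0,-90,55),(0,0,55),(0,90,55)]))
    # draw
    for n in('scene','top'):
        im=cv2.imread(f'pics/{n}0_raw.png'); im=cv2.resize(im,None,fx=1.5625,fy=1.5625)
        def L(A,B,col=(0,255,0)):
            a,b=proj(n,c2w(r.x,[A,B]))*1.5625; cv2.line(im,tuple(map(int,a)),tuple(map(int,b)),col,1)
        for x in(-48,48):
            L((x,-150,90),(x,150,90))
            for y in(-90,0,90): L((x,y,50),(x,y,90),(0,0,255))
        L((-100,-156,95),(-100,156,95)); L((66,-156,95),(66,156,95)); L((-122,0,125),(-42,0,125),(255,0,255))
        cv2.imwrite(f'pics/fit_{n}.png',im)
E
python3 fit.py
python3 - <<'E'
from h import *
t=lambda p:np.array([285,150])+np.array(p)/7
s=lambda p:np.array([95,160])+np.array(p)/5
print('scene grey ends',unproj('scene',[s((537,160)),s((482,300))],.029))
print('top grey near end',unproj('top',[t((270,365)),t((165,545))],.029))
print('scene brass ends',unproj('scene',[s((112,256)),s((210,372))],.029))
print('top brass',unproj('top',[t((582,355)),t((685,540))],.029))
E
```

```text
[ 0.58482797  0.14582576 -0.06945988] -3.979757877276775
[[-0.9 -0.5]
 [ 0.6 -1.5]
 [ 0.1 -0.1]
 [-1.   0. ]
 [ 0.   0.2]
 [-0.3 -0.1]
 [-0.6  0.4]
 [ 0.5  0.4]
 [ 0.1  0.6]
 [-0.6  0.6]
 [-0.6  0.4]]
[[0.52497265 0.14999001 0.125     ]
 [0.4798638  0.07794702 0.095     ]
 [0.57858161 0.05604279 0.055     ]
 [0.58482797 0.14582576 0.055     ]
 [0.59107433 0.23560874 0.055     ]]
scene grey ends [[ 0.39228237 -0.15659584  0.029     ]
 [ 0.48787248 -0.20920032  0.029     ]]
top grey near end [[ 0.4850778  -0.21288252  0.029     ]
 [ 0.38840519 -0.15582867  0.029     ]]
scene brass ends [[ 0.39422716 -0.4275313   0.029     ]
 [ 0.4945491  -0.37600466  0.029     ]]
top brass [[ 0.49128091 -0.3786116   0.029     ]
 [ 0.39266853 -0.42881841  0.029     ]]
```

```bash
python3 -c "
import cv2;a=cv2.imread('pics/fit_scene.png')[240:420,370:600];b=cv2.imread('pics/fit_top.png')[210:350,270:440]
cv2.imwrite('pics/fs.png',cv2.resize(a,None,fx=3,fy=3));cv2.imwrite('pics/ft.png',cv2.resize(b,None,fx=4,fy=4))"
```

```text
(no output)
```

View pics/fs.png

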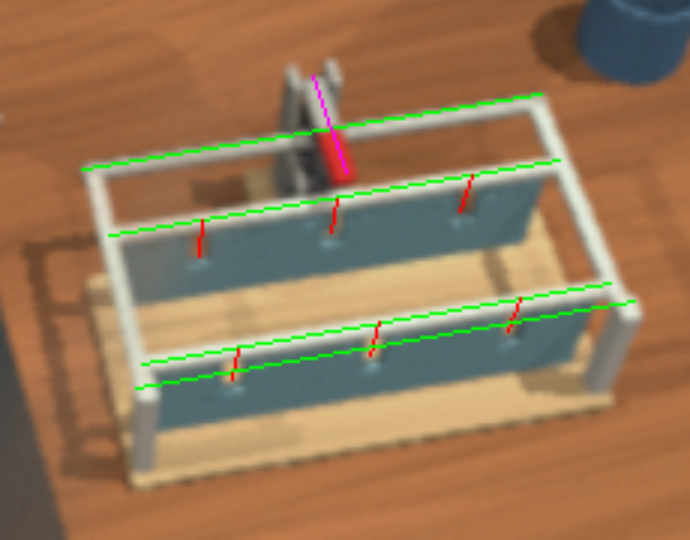

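View pics/ft.png

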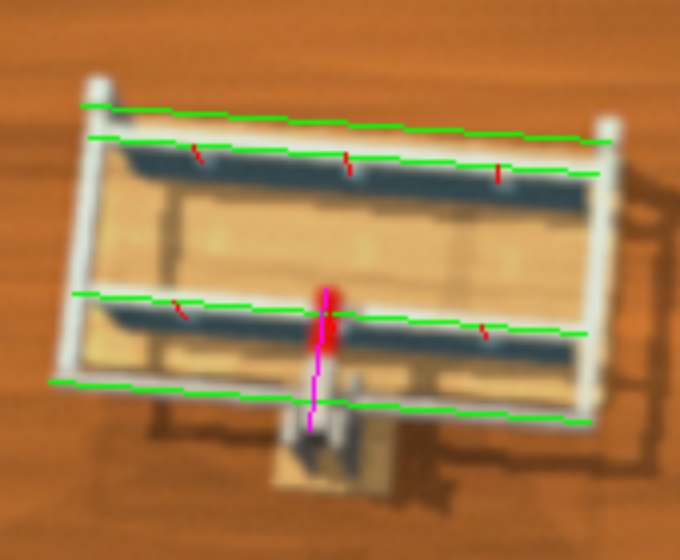

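Grey (c1 crop 510,230) and brass (160,310) have pale axle ends, so they are hub_a and hub_c. Pink (440,460) and purple (75,70) are one colour throughout, so they are the look-alikes. Red appears to be absent.

The carrier fit is good to about 1 px.

```bash
cat > plan.py <<'E'
from h import *
from fit import c2w
import sys
from station import arm
CP=np.array([0.5848,0.1458,-0.0695])
def plan(target,jawdir=None):
    s=arm.get_state(); M=R.from_euler('xyz',s['ee_rot']).as_matrix()
    d=M.T@(np.array(target)-s['eef_pos']); tw=0
    if jawdir is not None:
        j=M.T@np.array([np.cos(jawdir),np.sin(jawdir),0]); tw=np.degrees(np.arctan2(-j[1],j[2]))
        tw=(tw+90)%180-90
    return d,tw
def st():
    s=arm.get_state(); M=R.from_euler('xyz',s['ee_rot']).as_matrix()
    print('t',round(s['t'],2),'pos',np.round(s['eef_pos'],4),'jawyaw',np.degrees(np.arctan2(M[1,2],M[0,2])).round(2),'F',np.round(s['force'],1),'w',round(s['width'],4),'q6',round(s['q'][5],2)); return s,M
E
python3 - <<'E'
from plan import *
s,M=st(); print(M.round(3))
print(unproj('top',[[175+347/7,140+320/7]],.131), unproj('scene',[[245+320/5,160+136/5]],.131), c2w(CP,[-60,0,131]))
t=c2w(CP,[-60,0,0])[0]; t[2]=.22
print(plan(t,CP[2]+np.pi/2))
E
```

```text
t 0.1 pos [ 0.2798 -0.6138  0.2367] jawyaw 114.5 F [ 0.9 -0.   0.1] w 0.0873 q6 -0.29
[[-0.001 -0.91  -0.415]
 [ 0.001 -0.415  0.91 ]
 [-1.     0.     0.002]]
[[0.5243768  0.14820066 0.131     ]] [[0.53374997 0.1464567  0.131     ]] [[0.52494485 0.14996664 0.131     ]]
(array([ 0.01752572, -0.53982973,  0.59326592]), np.float64(28.48657565417284))
```

Request:
jog_arm:
  motion:
    - {"dx":0,"dy":-0.54,"dz":0.593,"twist":28.5}
    - {"dx":0,"dy":-0.54,"dz":0.593,"twist":28.5}
    - {"dx":0,"dy":-0.54,"dz":0.593,"twist":28.5}
    - {"dx":0,"dy":-0.54,"dz":0.593,"twist":28.5}
    - {"dx":0,"dy":-0.54,"dz":0.593,"twist":28.5}
    - {"dx":0,"dy":-0.54,"dz":0.593,"twist":28.5}
    - {"dx":0,"dy":-0.54,"dz":0.593,"twist":28.5}
    - {"dx":0,"dy":-0.54,"dz":0.593,"twist":28.5}
    - {"dx":0,"dy":-0.54,"dz":0.593,"twist":28.5}
    - {"dx":0,"dy":-0.54,"dz":0.593,"twist":28.5}
    - {"dx":0,"dy":-0.54,"dz":0.593,"twist":28.5}
    - {"dx":0,"dy":-0.54,"dz":0.593,"twist":28.5}
    - {"dx":0,"dy":-0.54,"dz":0.593,"twist":28.5}
    - {"dx":0,"dy":-0.54,"dz":0.593,"twist":28.5}
    - {"dx":0,"dy":-0.54,"dz":0.593,"twist":28.5}
    - {"dx":0,"dy":-0.54,"dz":0.593,"twist":28.5}
    - {"dx":0,"dy":-0.54,"dz":0.593,"twist":28.5}
    - {"dx":0,"dy":-0.54,"dz":0.593,"twist":28.5}
    - {"dx":0,"dy":-0.54,"dz":0.593,"twist":28.5}
    - {"dx":0,"dy":-0.54,"dz":0.593,"twist":28.5}
  gripper: 0.05

```text
t: 1.77
eef_pos: [0.5264, 0.1537, 0.237]
ee_rot: [-1.029, 1.571, 0.475]
force: [-0.0, -0.4, 0.3]
width: 0.0503
```

Request:
jog_arm:
  motion:
    - {"dx":0,"dy":0,"dz":0}
    - {"dx":0,"dy":0,"dz":0}
    - {"dx":0,"dy":0,"dz":0}
    - {"dx":0,"dy":0,"dz":0}

```text
invalid input
```

```bash
python3 - <<'E'
from plan import *
s,M=st()
im={}
for n in('top','scene'):
    im[n]=arm.grab_frame(n)[:,:,::-1]; cv2.imwrite(f'pics/{n}1_raw.png',im[n])
a=cv2.resize(im['top'][120:320,150:420],None,fx=2.4,fy=2.4,interpolation=cv2.INTER_CUBIC)
cv2.imwrite('pics/t1.png',a)
crop(im['scene'],245,100,140,130,5,'pics/s1.png')
cv2.imwrite('pics/scene1.png',im['scene'])
t=c2w(CP,[-60,0,125])[0]
print(plan(t,CP[2]+np.pi/2), proj('scene',s['eef_pos']),proj('top',s['eef_pos']))
E
```

```text
t 1.77 pos [0.5264 0.1537 0.237 ] jawyaw 86.15 F [-0.  -0.4  0.3] w 0.0503 q6 -2.28
(array([ 0.11155606,  0.00059115, -0.00217393]), np.float64(0.16171771659544731)) [[314.74101138 161.5203335 ]] [[219.86101899 178.39722109]]
```

View pics/t1.png

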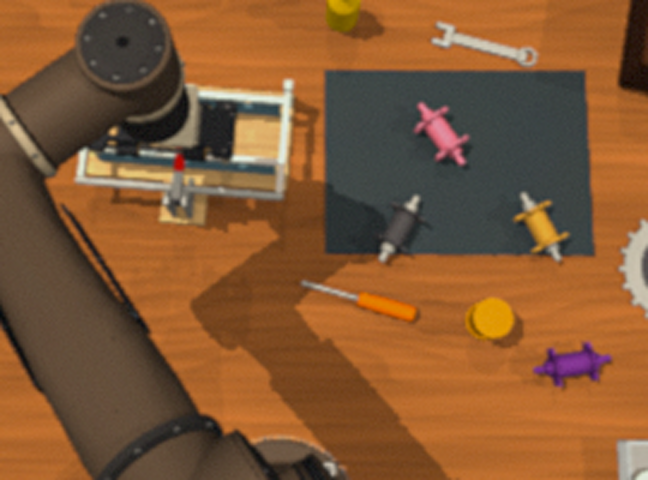

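View pics/s1.png

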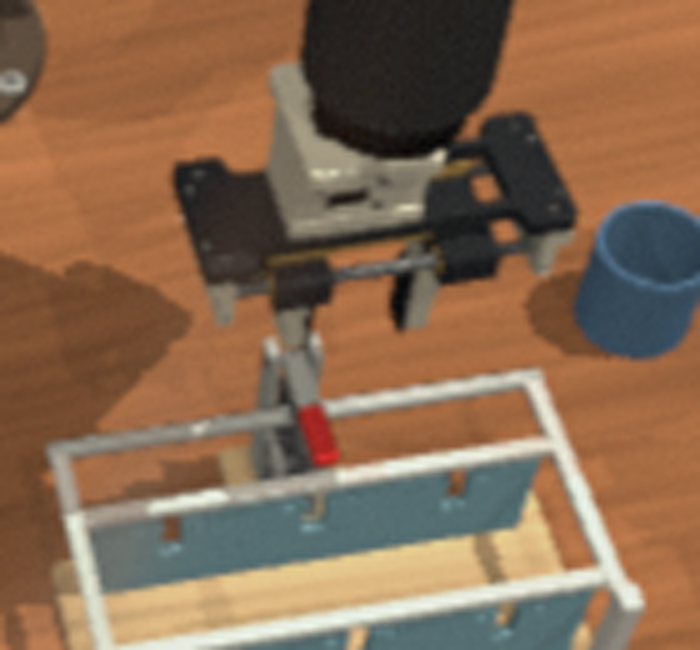

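View pics/scene1.png

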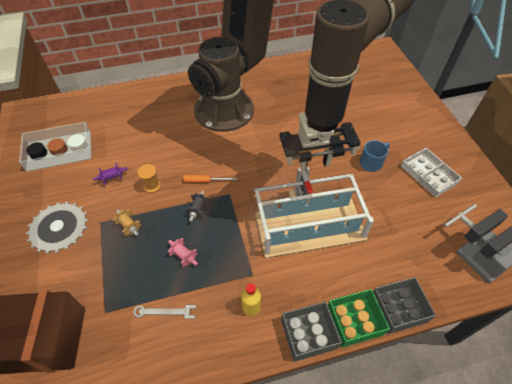

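Request:
jog_arm:
  motion:
    - {"dx":0.04,"dy":0,"dz":-0.003,"twist":0}
    - {"dx":0.08,"dy":0,"dz":-0.003,"twist":0}
    - {"dx":0.1,"dy":0,"dz":-0.003,"twist":0}
    - {"dx":0.115,"dy":0,"dz":-0.003,"twist":0}
    - {"dx":0.115,"dy":0,"dz":-0.003,"twist":0}
    - {"dx":0.115,"dy":0,"dz":-0.003,"twist":0}

```text
t: 2.37
eef_pos: [0.5247, 0.1455, 0.1222]
ee_rot: [2.339, 1.569, -2.443]
force: [-0.1, 0.0, 0.1]
width: 0.0498
```

Request:
jog_arm:
  motion:
    - {"dx":0,"dy":0,"dz":0,"twist":0}
    - {"dx":0,"dy":0,"dz":0,"twist":0}
    - {"dx":0,"dy":0,"dz":0,"twist":0}
    - {"dx":0,"dy":0,"dz":0,"twist":0}
    - {"dx":0,"dy":0,"dz":0,"twist":0}
    - {"dx":0,"dy":0,"dz":0,"twist":0}
  gripper: 0.005
  newtons: 10

```text
t: 2.87
eef_pos: [0.5257, 0.1485, 0.1232]
ee_rot: [-0.421, 1.566, 1.08]
force: [-7.0, 19.8, -0.4]
width: 0.016
```

```bash
python3 - <<'E'
from plan import *
s,M=st(); print(M.round(4))
im=arm.grab_frame('scene')[:,:,::-1]; crop(im,245,100,140,130,5,'pics/s2.png')
print(proj('scene',s['eef_pos']))
E
```

```text
t 2.87 pos [0.5257 0.1485 0.1232] jawyaw 85.99 F [-7.  19.8 -0.4] w 0.016 q6 -2.27
[[ 0.0021 -0.9975  0.07  ]
 [ 0.0039  0.07    0.9975]
 [-1.     -0.0018  0.0041]]
[[308.4286204 186.5027572]]
```

View pics/s2.png

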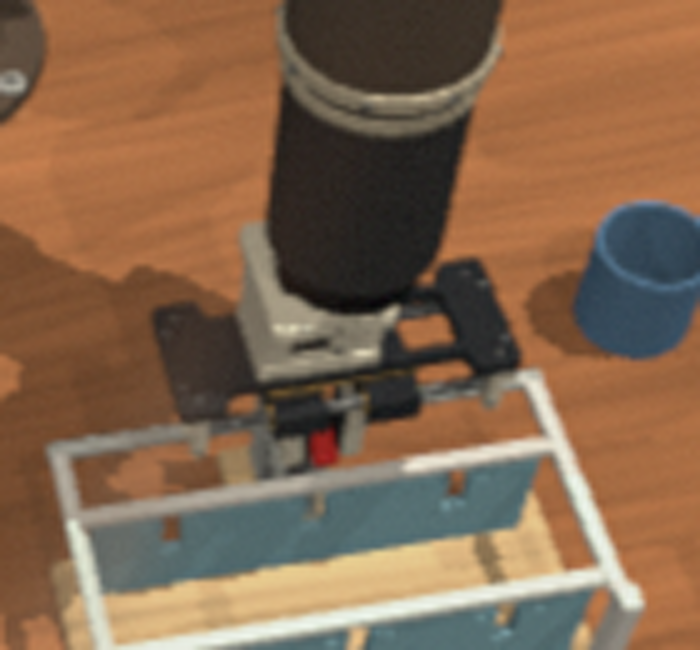

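Request:
jog_arm:
  motion:
    - {"dx":-0.0077,"dy":0.0005,"dz":0.002,"twist":0}
    - {"dx":-0.0153,"dy":0.0019,"dz":0.003,"twist":0}
    - {"dx":-0.0227,"dy":0.0043,"dz":0.003,"twist":0}
    - {"dx":-0.0297,"dy":0.0076,"dz":0.003,"twist":0}
    - {"dx":-0.0363,"dy":0.0117,"dz":0.003,"twist":0}
    - {"dx":-0.0423,"dy":0.0166,"dz":0.003,"twist":0}
    - {"dx":-0.0476,"dy":0.0223,"dz":0.003,"twist":0}
    - {"dx":-0.0522,"dy":0.0285,"dz":0.003,"twist":0}
    - {"dx":-0.0559,"dy":0.0353,"dz":0.003,"twist":0}
    - {"dx":-0.0588,"dy":0.0424,"dz":0.003,"twist":0}
    - {"dx":-0.0608,"dy":0.0499,"dz":0.003,"twist":0}
    - {"dx":-0.0618,"dy":0.0576,"dz":0.003,"twist":0}

```text
t: 3.92
eef_pos: [0.4676, 0.1535, 0.1851]
ee_rot: [-1.312, 1.57, 0.189]
force: [2.5, -3.0, 0.6]
width: 0.0156
```

```bash
python3 - <<'E'
from plan import *
s,M=st(); print(s['moment'].round(2))
im=arm.grab_frame('scene')[:,:,::-1]; crop(im,245,100,140,130,5,'pics/s3.png')
E
```

```text
t 3.92 pos [0.4676 0.1535 0.1851] jawyaw 86.03 F [ 2.5 -3.   0.6] w 0.0156 q6 -2.36
[-1.05 -0.81 -0.08]
```

View pics/s3.png

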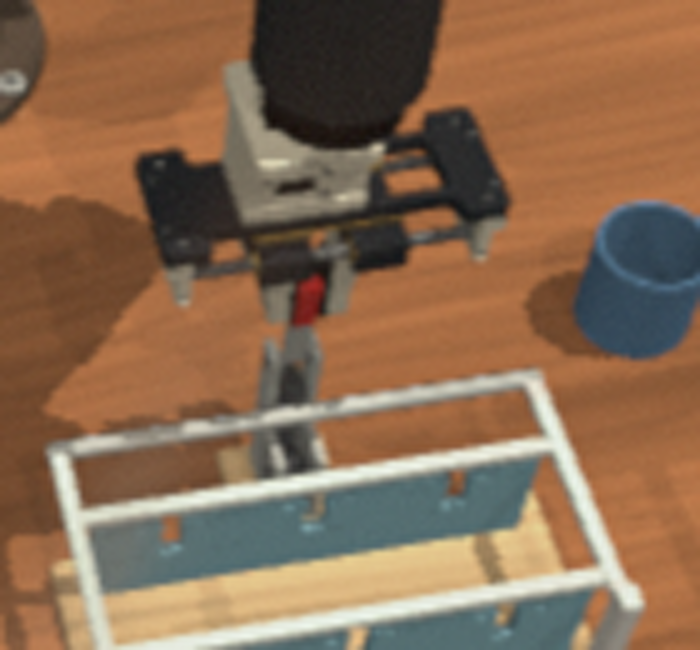

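Request:
jog_arm:
  motion:
    - {"dx":-0.0001,"dy":0.0078,"dz":0,"twist":0}
    - {"dx":0.0008,"dy":0.0155,"dz":0,"twist":0}
    - {"dx":0.0026,"dy":0.023,"dz":0,"twist":0}
    - {"dx":0.0054,"dy":0.0302,"dz":0,"twist":0}
    - {"dx":0.0075,"dy":0.0346,"dz":0,"twist":0}
    - {"dx":0.0075,"dy":0.0346,"dz":0,"twist":0}
    - {"dx":0.0075,"dy":0.0346,"dz":0,"twist":0}
    - {"dx":0.0075,"dy":0.0346,"dz":0,"twist":0}

```text
t: 4.63
eef_pos: [0.4322, 0.1562, 0.1768]
ee_rot: [1.286, 1.569, 2.787]
force: [-4.7, 1.2, 6.4]
width: 0.0159
```

Request:
jog_arm:
  motion:
    - {"dx":0,"dy":0,"dz":0,"twist":0}
    - {"dx":0,"dy":0,"dz":0,"twist":0}
    - {"dx":0,"dy":0,"dz":0,"twist":0}
    - {"dx":-0.03,"dy":0,"dz":0,"twist":0}
    - {"dx":-0.06,"dy":0,"dz":0,"twist":0}
    - {"dx":-0.06,"dy":0,"dz":0,"twist":0}
    - {"dx":-0.06,"dy":0,"dz":0,"twist":0}
  gripper: 0.036

```text
t: 5.22
eef_pos: [0.434, 0.1566, 0.2382]
ee_rot: [-0.7, 1.567, 0.801]
force: [-0.1, -1.0, -1.5]
width: 0.036
```

```bash
python3 - <<'E'
from plan import *
s,M=st()
im=arm.grab_frame('scene')[:,:,::-1]; crop(im,245,80,140,150,4,'pics/s4.png')
CP=CP-[0,0.0012,0]
t=c2w(CP,[-100,-75,0])[0]; t[2]=.20
print(t,plan(t,CP[2]))
E
```

```text
t 5.22 pos [0.434  0.1566 0.2382] jawyaw 86.01 F [-0.1 -1.  -1.5] w 0.036 q6 -2.42
[0.47983311 0.07672547 0.2       ] (array([ 0.03680979, -0.05198638, -0.07590726]), np.float64(89.97793333548304))
```

View pics/s4.png

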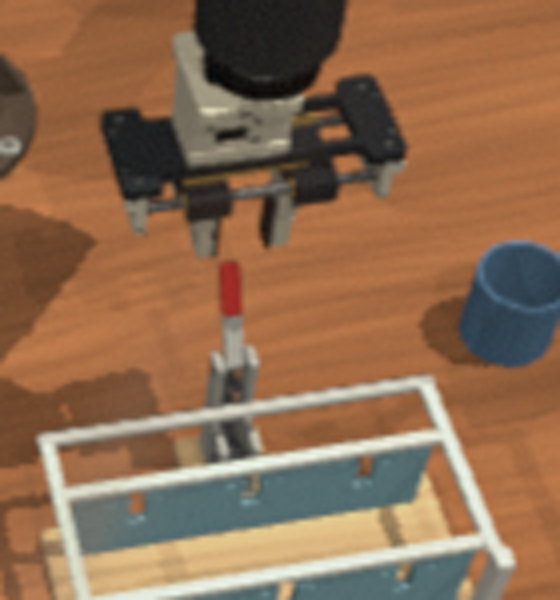

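Request:
jog_arm:
  motion:
    - {"dx":0,"dy":-0.02,"dz":-0.04,"twist":-7}
    - {"dx":0,"dy":-0.052,"dz":-0.076,"twist":-14}
    - {"dx":0,"dy":-0.052,"dz":-0.076,"twist":-21}
    - {"dx":0,"dy":-0.052,"dz":-0.076,"twist":-28}
    - {"dx":0,"dy":-0.052,"dz":-0.076,"twist":-35}
    - {"dx":0,"dy":-0.052,"dz":-0.076,"twist":-42}
    - {"dx":0,"dy":-0.052,"dz":-0.076,"twist":-49}
    - {"dx":0,"dy":-0.052,"dz":-0.076,"twist":-56}
    - {"dx":0,"dy":-0.052,"dz":-0.076,"twist":-63}
    - {"dx":0,"dy":-0.052,"dz":-0.076,"twist":-70}
    - {"dx":0,"dy":-0.052,"dz":-0.076,"twist":-77}
    - {"dx":0.03,"dy":-0.052,"dz":-0.076,"twist":-84}
    - {"dx":0.05,"dy":-0.052,"dz":-0.076,"twist":-90}
    - {"dx":0.05,"dy":-0.052,"dz":-0.076,"twist":-90}
    - {"dx":0.05,"dy":-0.052,"dz":-0.076,"twist":-90}
    - {"dx":0.05,"dy":-0.052,"dz":-0.076,"twist":-90}
  gripper: 0.04

```text
t: 6.6
eef_pos: [0.4803, 0.0764, 0.1873]
ee_rot: [1.747, 1.57, -1.468]
force: [-0.5, 0.4, 0.4]
width: 0.0405
```

```bash
python3 - <<'E'
from plan import *
s,M=st();print(M.round(4))
CP=CP-[0,0.0012,0]
t=c2w(CP,[-100,-75,0])[0]; t[2]=.088
print(t,plan(t,CP[2]))
im=arm.grab_frame('scene')[:,:,::-1]; crop(im,245,80,140,150,4,'pics/s5.png')
E
```

```text
t 6.6 pos [0.4803 0.0764 0.1873] jawyaw 175.81 F [-0.5  0.4  0.4] w 0.0405 q6 -0.64
[[ 1.000e-04 -7.310e-02 -9.973e-01]
 [-5.000e-04 -9.973e-01  7.310e-02]
 [-1.000e+00  5.000e-04 -1.000e-04]]
[0.47983311 0.07672547 0.088     ] (array([ 0.0993388 , -0.0003023 ,  0.00049094]), np.float64(-0.2086829341519092))
```

View pics/s5.png

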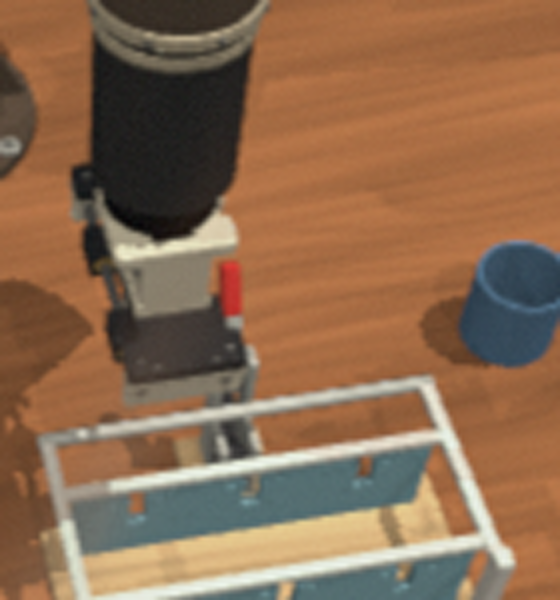

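Request:
jog_arm:
  motion:
    - {"dx":0.035,"dy":0,"dz":0,"twist":0}
    - {"dx":0.065,"dy":0,"dz":0,"twist":0}
    - {"dx":0.085,"dy":0,"dz":0,"twist":0}
    - {"dx":0.099,"dy":0,"dz":0,"twist":0}
    - {"dx":0.099,"dy":0,"dz":0,"twist":0}
    - {"dx":0.099,"dy":0,"dz":0,"twist":0}

```text
t: 7.15
eef_pos: [0.4804, 0.0765, 0.0885]
ee_rot: [2.014, 1.571, -1.198]
force: [0.2, -0.0, -0.0]
width: 0.0401
```

Request:
jog_arm:
  motion:
    - {"dx":0,"dy":0,"dz":0,"twist":0}
    - {"dx":0,"dy":0,"dz":0,"twist":0}
    - {"dx":0,"dy":0,"dz":0,"twist":0}
    - {"dx":0,"dy":0,"dz":0,"twist":0}
    - {"dx":0,"dy":0,"dz":0,"twist":0}
    - {"dx":0,"dy":0,"dz":0,"twist":0}
  gripper: 0.005
  newtons: 12

```text
t: 7.65
eef_pos: [0.4806, 0.0766, 0.0885]
ee_rot: [-2.784, 1.569, 0.288]
force: [0.8, -1.4, 2.0]
width: 0.0113
```

```bash
python3 - <<'E'
from plan import *
s,M=st();print(M.round(4))
E
```

```text
t 7.65 pos [0.4806 0.0766 0.0885] jawyaw 176.02 F [ 0.8 -1.4  2. ] w 0.0113 q6 -0.63
[[ 1.600e-03 -6.940e-02 -9.976e-01]
 [ 5.000e-04 -9.976e-01  6.940e-02]
 [-1.000e+00 -6.000e-04 -1.500e-03]]
```

Request:
jog_arm:
  motion:
    - {"dx":-0.008,"dy":0,"dz":-0.0002,"twist":0}
    - {"dx":-0.0166,"dy":0,"dz":-0.0008,"twist":0}
    - {"dx":-0.033,"dy":0,"dz":-0.0033,"twist":0}
    - {"dx":-0.0491,"dy":0,"dz":-0.0074,"twist":0}
    - {"dx":-0.0646,"dy":0,"dz":-0.0131,"twist":0}
    - {"dx":-0.0796,"dy":0,"dz":-0.0203,"twist":0}
    - {"dx":-0.0937,"dy":0,"dz":-0.029,"twist":0}
    - {"dx":-0.1069,"dy":0,"dz":-0.039,"twist":0}

```text
t: 8.32
eef_pos: [0.5213, 0.0737, 0.1961]
ee_rot: [-2.928, 1.566, 0.144]
force: [16.2, -2.4, -17.9]
width: 0.0116
```

```bash
python3 - <<'E'
from plan import *
s,M=st();print(M.round(4))
im=arm.grab_frame('scene')[:,:,::-1]; crop(im,225,60,160,180,3,'pics/s6.png')
E
```

```text
t 8.32 pos [0.5213 0.0737 0.1961] jawyaw 176.02 F [ 16.2  -2.4 -17.9] w 0.0116 q6 -0.58
[[ 4.400e-03 -6.950e-02 -9.976e-01]
 [ 6.000e-04 -9.976e-01  6.950e-02]
 [-1.000e+00 -9.000e-04 -4.400e-03]]
```

View pics/s6.png

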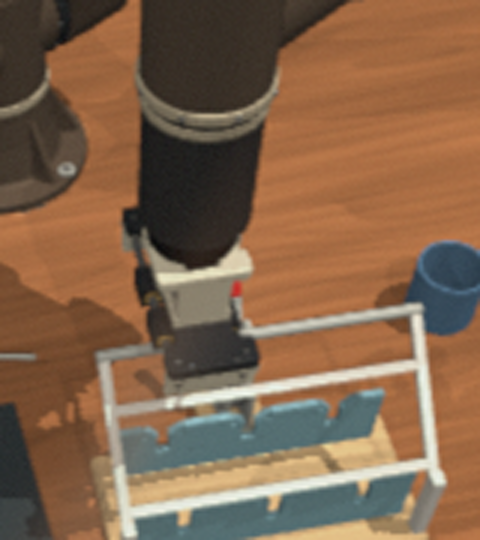

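Request:
jog_arm:
  motion:
    - {"dx":0.0,"dy":0,"dz":-0.004,"twist":0}
    - {"dx":-0.01,"dy":0,"dz":-0.0134,"twist":0}
    - {"dx":-0.0208,"dy":0,"dz":-0.0257,"twist":0}
    - {"dx":-0.0303,"dy":0,"dz":-0.0389,"twist":0}
    - {"dx":-0.0384,"dy":0,"dz":-0.0531,"twist":0}
    - {"dx":-0.045,"dy":0,"dz":-0.0679,"twist":0}
    - {"dx":-0.0502,"dy":0,"dz":-0.0834,"twist":0}
    - {"dx":-0.0537,"dy":0,"dz":-0.0993,"twist":0}
    - {"dx":-0.0557,"dy":0,"dz":-0.1155,"twist":0}
    - {"dx":-0.056,"dy":0,"dz":-0.1318,"twist":0}

```text
t: 9.2
eef_pos: [0.6501, 0.0636, 0.2516]
ee_rot: [0.611, 1.569, -2.601]
force: [-2.0, -2.6, 0.7]
width: 0.0114
```

```bash
python3 - <<'E'
from plan import *
s,M=st();print(M.round(4))
im=arm.grab_frame('scene')[:,:,::-1]; crop(im,225,60,160,180,3,'pics/s7.png')
E
```

```text
t 9.2 pos [0.6501 0.0636 0.2516] jawyaw 176.0 F [-2.  -2.6  0.7] w 0.0114 q6 -0.47
[[-1.500e-03 -6.980e-02 -9.976e-01]
 [-9.000e-04 -9.976e-01  6.980e-02]
 [-1.000e+00  1.000e-03  1.500e-03]]
```

View pics/s7.png

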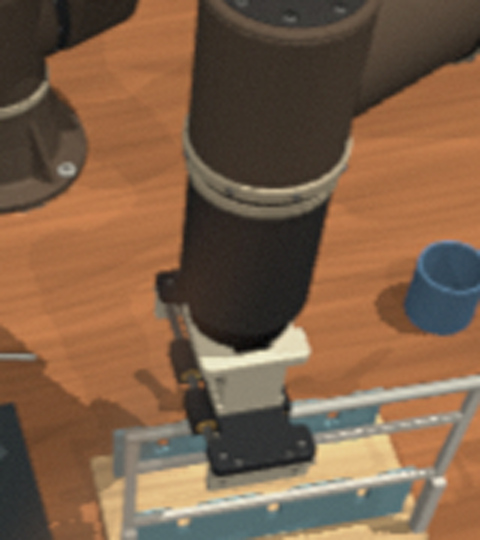

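Request:
jog_arm:
  motion:
    - {"dx":0.0005,"dy":0,"dz":-0.008,"twist":0}
    - {"dx":0.0013,"dy":0,"dz":-0.0162,"twist":0}
    - {"dx":0.0022,"dy":0,"dz":-0.0226,"twist":0}
    - {"dx":0.0028,"dy":0,"dz":-0.025,"twist":0}
    - {"dx":0.0028,"dy":0,"dz":-0.025,"twist":0}
    - {"dx":0.0028,"dy":0,"dz":-0.025,"twist":0}

```text
t: 9.75
eef_pos: [0.6753, 0.0618, 0.2481]
ee_rot: [1.187, 1.569, -2.024]
force: [-0.1, -5.8, 2.3]
width: 0.0116
```

```bash
python3 - <<'E'
from plan import *
s,M=st()
E
```

```text
t 9.75 pos [0.6753 0.0618 0.2481] jawyaw 175.99 F [-0.1 -5.8  2.3] w 0.0116 q6 -0.45
```

Request:
jog_arm:
  motion:
    - {"dx":0,"dy":0,"dz":-0.001,"twist":0}
    - {"dx":0,"dy":0,"dz":-0.001,"twist":0}
    - {"dx":0,"dy":0,"dz":-0.001,"twist":0}
    - {"dx":0,"dy":0,"dz":-0.001,"twist":0}
    - {"dx":-0.02,"dy":0,"dz":-0.001,"twist":0}
    - {"dx":-0.06,"dy":0,"dz":-0.001,"twist":0}
    - {"dx":-0.06,"dy":0,"dz":-0.001,"twist":0}
  gripper: 0.036

```text
t: 10.33
eef_pos: [0.6788, 0.0628, 0.3157]
ee_rot: [-3.004, 1.561, 0.069]
force: [1.7, 0.7, 3.0]
width: 0.0359
```

```bash
python3 - <<'E'
from plan import *
s,M=st()
im=arm.grab_frame('scene')[:,:,::-1]; crop(im,225,60,160,180,3,'pics/s8.png')
# grey: refine: axle ends
for n,c,j in (('grey',[(0.3904+0.4865)/2,(-.1562-.211)/2],np.arctan2(-.0548,.0961)+np.pi/2),):
    t=[*c,.20]; print(n,t,np.degrees(j),plan(t,j))
E
```

```text
t 10.33 pos [0.6788 0.0628 0.3157] jawyaw 176.07 F [1.7 0.7 3. ] w 0.0359 q6 -0.45
grey [0.43845, -0.18359999999999999, 0.2] 60.306510800061936 (array([0.11063836, 0.26297711, 0.22302835]), np.float64(-64.25599389569314))
```

View pics/s8.png

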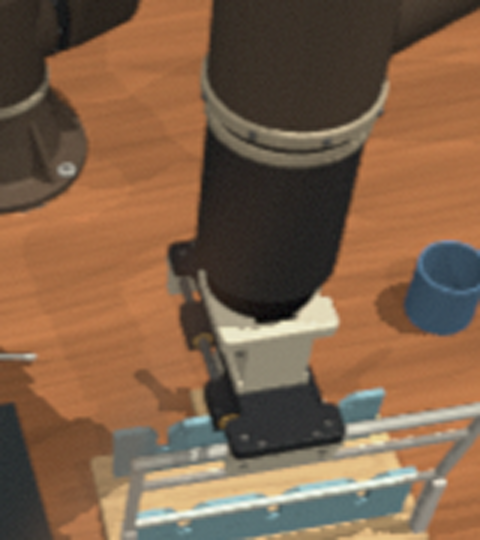

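Request:
jog_arm:
  motion:
    - {"dx":0,"dy":0.263,"dz":0.223,"twist":-7}
    - {"dx":0,"dy":0.263,"dz":0.223,"twist":-14}
    - {"dx":0,"dy":0.263,"dz":0.223,"twist":-21}
    - {"dx":0,"dy":0.263,"dz":0.223,"twist":-28}
    - {"dx":0,"dy":0.263,"dz":0.223,"twist":-35}
    - {"dx":0,"dy":0.263,"dz":0.223,"twist":-42}
    - {"dx":0,"dy":0.263,"dz":0.223,"twist":-49}
    - {"dx":0,"dy":0.263,"dz":0.223,"twist":-56}
    - {"dx":0.03,"dy":0.263,"dz":0.223,"twist":-64}
    - {"dx":0.06,"dy":0.263,"dz":0.223,"twist":-64}
    - {"dx":0.1,"dy":0.263,"dz":0.223,"twist":-64}
    - {"dx":0.1,"dy":0.263,"dz":0.223,"twist":-64}
    - {"dx":0.1,"dy":0.263,"dz":0.223,"twist":-64}
    - {"dx":0.1,"dy":0.263,"dz":0.223,"twist":-64}
  gripper: 0.07

```text
t: 11.55
eef_pos: [0.4367, -0.1843, 0.2098]
ee_rot: [1.59, 1.569, -0.503]
force: [0.4, 0.4, 1.1]
width: 0.0699
```

```bash
python3 - <<'E'
from plan import *
s,M=st()
for n in('top','scene'):
    im=arm.grab_frame(n)[:,:,::-1]; cv2.imwrite(f'pics/{n}2_raw.png',im)
    if n=='scene': crop(im,80,120,200,150,4,'pics/s9.png'); crop(im,245,100,140,150,4,'pics/s9b.png')
    else: crop(im,175,130,110,90,7,'pics/t9.png');crop(im,270,140,140,100,5,'pics/t9b.png')
E
```

```text
t 11.55 pos [ 0.4367 -0.1843  0.2098] jawyaw -119.94 F [0.4 0.4 1.1] w 0.0699 q6 1.03
```

View pics/s9.png

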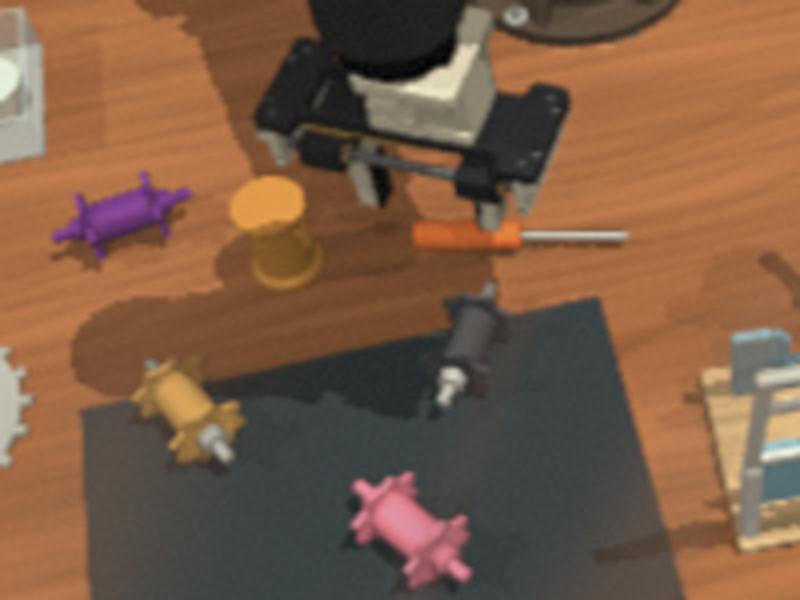

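View pics/t9.png

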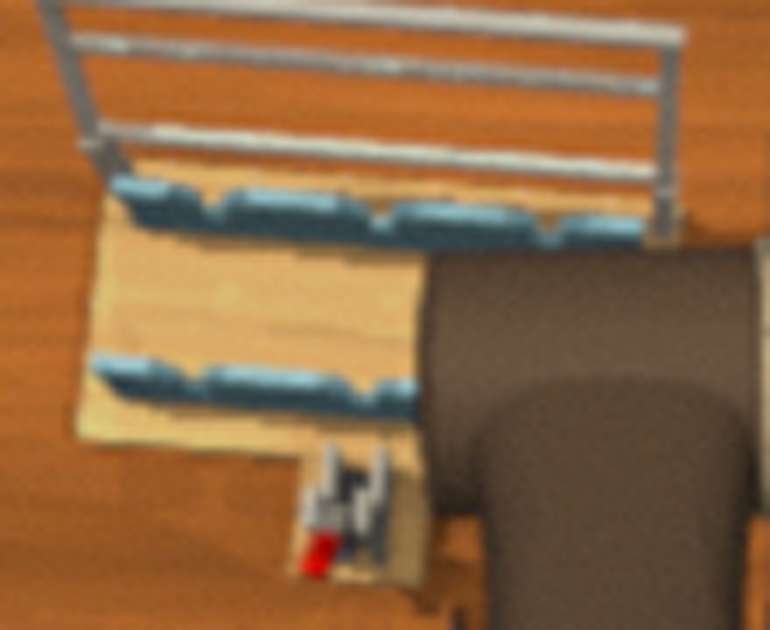

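View pics/t9b.png

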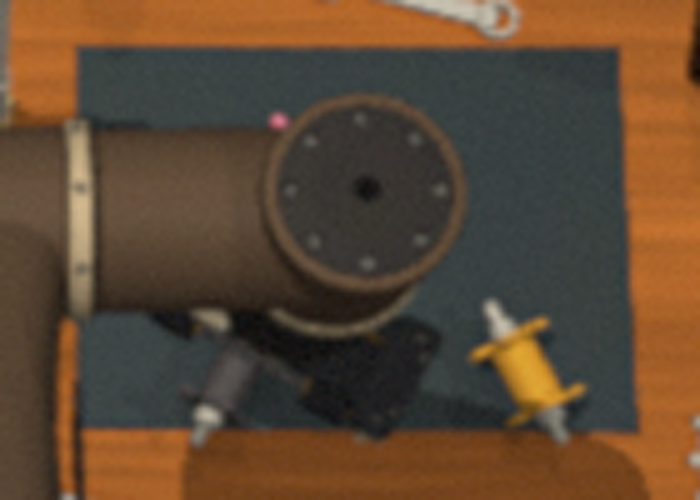

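View pics/s9b.png

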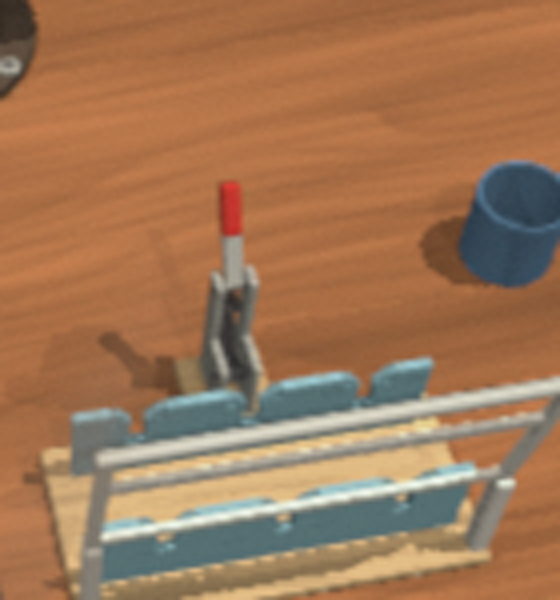

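```bash
python3 - <<'E'
from plan import *
s=lambda p:np.array([80,120])+np.array(p)/4
t=lambda p:np.array([270,140])+np.array(p)/5
a=unproj('scene',[s((488,290)),s((443,404))],.029);print(a,a.mean(0))
print('top end',unproj('top',[t((199,440))],.029))
# prediction check: project grey model ends
c=np.array([.4385,-.1836,.029])
a=unproj('scene',[s((150,364)),s((228,459))],.029);print('brass',a,a.mean(0))
a=unproj('top',[t((491,302)),t((563,439))],.029);print('brass top',a,a.mean(0))
tt=[.4385,-.1836,.024];print(plan(tt,np.radians(60.3)))
E
```

```text
[[ 0.39389841 -0.15821729  0.029     ]
 [ 0.49090626 -0.21174946  0.029     ]] [ 0.44240234 -0.18498338  0.029     ]
top end [[ 0.38790244 -0.16034884  0.029     ]]
brass [[ 0.39355127 -0.42717882  0.029     ]
 [ 0.49576548 -0.37611805  0.029     ]] [ 0.44465837 -0.40164843  0.029     ]
brass top [[ 0.49247191 -0.37886833  0.029     ]
 [ 0.39023275 -0.42777035  0.029     ]] [ 0.44135233 -0.40331934  0.029     ]
(array([ 0.18620103,  0.00029271, -0.00082448]), np.float64(-0.24225885066090314))
```

Request:
jog_arm:
  motion:
    - {"dx":0.04,"dy":0.0025,"dz":-0.001,"twist":-0.5}
    - {"dx":0.08,"dy":0.0025,"dz":-0.001,"twist":-0.5}
    - {"dx":0.12,"dy":0.0025,"dz":-0.001,"twist":-0.5}
    - {"dx":0.15,"dy":0.0025,"dz":-0.001,"twist":-0.5}
    - {"dx":0.17,"dy":0.0025,"dz":-0.001,"twist":-0.5}
    - {"dx":0.187,"dy":0.0025,"dz":-0.001,"twist":-0.5}
    - {"dx":0.187,"dy":0.0025,"dz":-0.001,"twist":-0.5}
    - {"dx":0.187,"dy":0.0025,"dz":-0.001,"twist":-0.5}

```text
t: 12.32
eef_pos: [0.4392, -0.1844, 0.0216]
ee_rot: [0.666, 1.571, -1.418]
force: [0.9, 0.4, 0.4]
width: 0.0702
```

Request:
jog_arm:
  motion:
    - {"dx":0,"dy":0,"dz":0,"twist":0}
    - {"dx":0,"dy":0,"dz":0,"twist":0}
    - {"dx":0,"dy":0,"dz":0,"twist":0}
    - {"dx":0,"dy":0,"dz":0,"twist":0}
    - {"dx":0,"dy":0,"dz":0,"twist":0}
    - {"dx":0,"dy":0,"dz":0,"twist":0}
    - {"dx":0,"dy":0,"dz":0,"twist":0}
  gripper: 0.02
  newtons: 40

```text
t: 12.9
eef_pos: [0.4383, -0.1846, 0.0213]
ee_rot: [1.817, 1.57, -0.269]
force: [-0.8, -0.7, 2.9]
width: 0.0329
```

```bash
python3 - <<'E'
from plan import *
s,M=st()
im=arm.grab_frame('scene')[:,:,::-1];crop(im,150,130,100,90,7,'pics/s10.png')
E
```

```text
t 12.9 pos [ 0.4383 -0.1846  0.0213] jawyaw -119.48 F [-0.8 -0.7  2.9] w 0.0329 q6 1.04
```

View pics/s10.png

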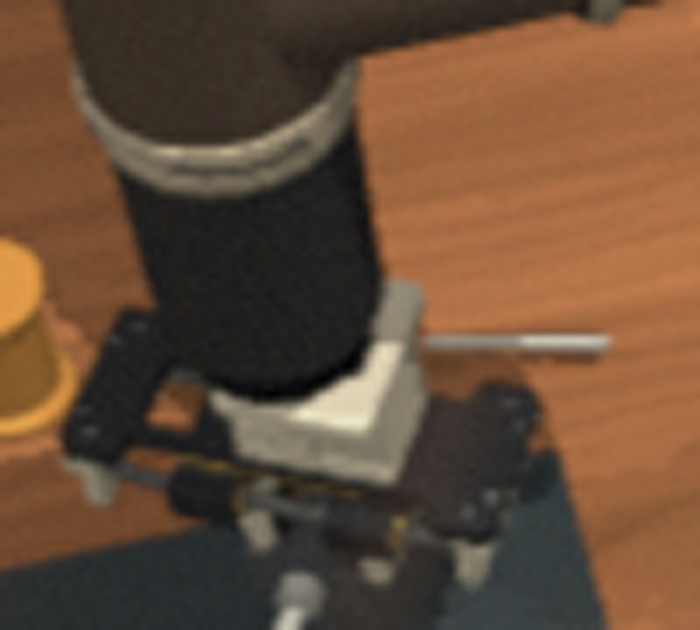

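Request:
jog_arm:
  motion:
    - {"dx":-0.02,"dy":0,"dz":0,"twist":0}
    - {"dx":-0.05,"dy":0,"dz":0,"twist":0}
    - {"dx":-0.09,"dy":0,"dz":0,"twist":0}
    - {"dx":-0.13,"dy":0,"dz":0,"twist":0}
    - {"dx":-0.16,"dy":0,"dz":0,"twist":0}
    - {"dx":-0.16,"dy":0,"dz":0,"twist":0}
    - {"dx":-0.16,"dy":0,"dz":0,"twist":0}

```text
t: 13.53
eef_pos: [0.4388, -0.1843, 0.1822]
ee_rot: [2.225, 1.567, 0.139]
force: [-0.0, 0.5, -4.3]
width: 0.0329
```

```bash
sed -i 's/^CP=.*/CP=np.array([0.5855,0.1446,-0.0695])/' plan.py; python3 - <<'E'
from plan import *
s,M=st()
im=arm.grab_frame('scene')[:,:,::-1];crop(im,150,70,120,110,6,'pics/s11.png')
t=c2w(CP,[0,-90,180])[0]; print(t,plan(t,CP[2]+np.pi/2))
E
```

```text
t 13.53 pos [ 0.4388 -0.1843  0.1822] jawyaw -119.5 F [-0.   0.5 -4.3] w 0.0329 q6 1.04
[0.57925003 0.05481727 0.18      ] (array([ 0.00067882,  0.00553649, -0.27784034]), np.float64(-25.538490554800404))
```

View pics/s11.png

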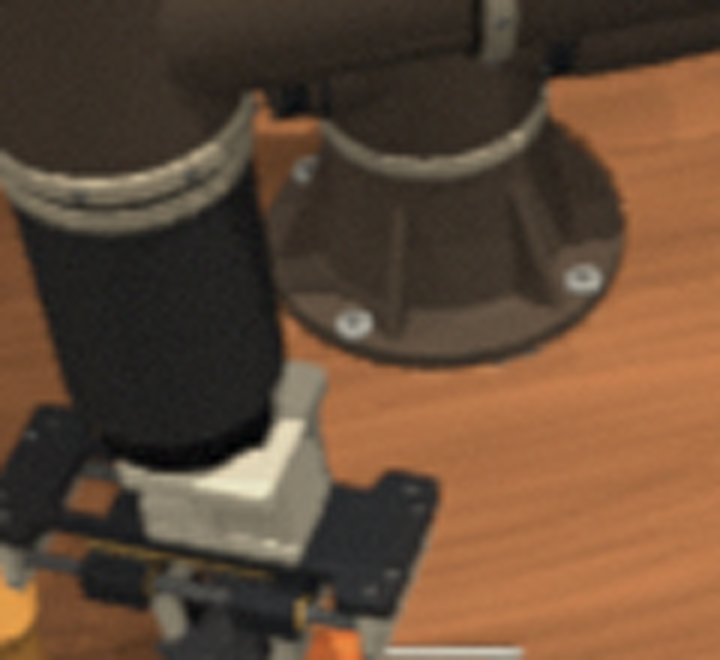

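Request:
jog_arm:
  motion:
    - {"dx":0,"dy":0.0055,"dz":-0.02,"twist":-6}
    - {"dx":0,"dy":0.0055,"dz":-0.05,"twist":-12}
    - {"dx":0,"dy":0.0055,"dz":-0.085,"twist":-18}
    - {"dx":0,"dy":0.0055,"dz":-0.12,"twist":-25.5}
    - {"dx":0,"dy":0.0055,"dz":-0.155,"twist":-25.5}
    - {"dx":0,"dy":0.0055,"dz":-0.19,"twist":-25.5}
    - {"dx":0,"dy":0.0055,"dz":-0.225,"twist":-25.5}
    - {"dx":0,"dy":0.0055,"dz":-0.255,"twist":-25.5}
    - {"dx":0,"dy":0.0055,"dz":-0.278,"twist":-25.5}
    - {"dx":0,"dy":0.0055,"dz":-0.278,"twist":-25.5}
    - {"dx":0,"dy":0.0055,"dz":-0.278,"twist":-25.5}
    - {"dx":0,"dy":0.0055,"dz":-0.278,"twist":-25.5}

```text
t: 14.58
eef_pos: [0.5784, 0.0544, 0.1786]
ee_rot: [-1.189, 1.566, -2.83]
force: [0.6, -1.2, -3.3]
width: 0.033
```

```bash
python3 - <<'E'
from plan import *
s,M=st()
im=arm.grab_frame('scene')[:,:,::-1];crop(im,230,130,130,110,6,'pics/s12.png')
im=arm.grab_frame('top')[:,:,::-1];crop(im,175,130,110,90,7,'pics/t12.png')
t=c2w(CP,[0,-90,140])[0]; print(t,plan(t,CP[2]+np.pi/2))
g=s['eef_pos']-[0,0,-.008]
ax=np.array([np.cos(CP[2]),np.sin(CP[2]),0])
print(proj('scene',[g-.058*ax,g-.041*ax,g,g+.041*ax,g+.058*ax]),proj('top',[g-.058*ax,g,g+.058*ax]))
E
```

```text
t 14.58 pos [0.5784 0.0544 0.1786] jawyaw -93.99 F [ 0.6 -1.2 -3.3] w 0.033 q6 1.07
[0.57925003 0.05481727 0.14      ] (array([ 0.03979242,  0.00045287, -0.00099303]), np.float64(-0.05103186492550549))
[[279.87508877 178.55522714]
 [281.28296021 183.30799106]
 [284.78301713 195.12366102]
 [288.43890953 207.46540829]
 [290.00295006 212.74537577]] [[249.24006964 183.50233799]
 [250.62412432 167.06255063]
 [251.98869137 150.8542371 ]]
```

View pics/s12.png

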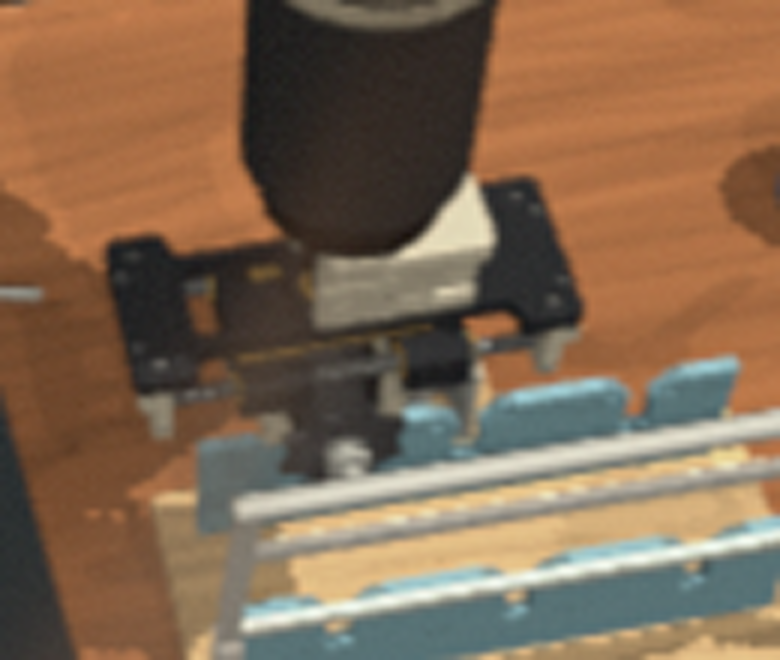

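View pics/t12.png

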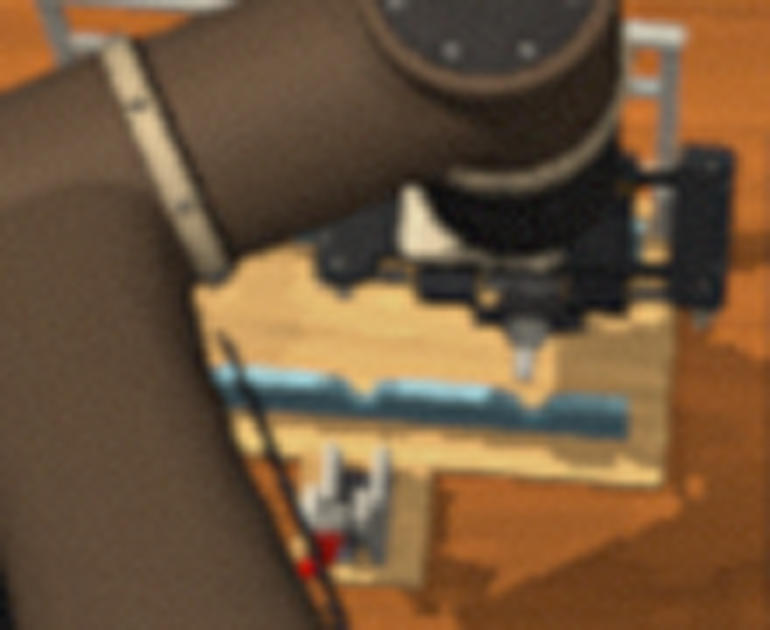

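```bash
python3 - <<'E'
from plan import *
im=cv2.imread('pics/top2_raw.png'); k=12
for (u0,v0,w,h,fn) in ((180,150,65,50,'pics/o1.png'),):
    a=cv2.resize(im[v0:v0+h,u0:u0+w],None,fx=k,fy=k,interpolation=cv2.INTER_CUBIC)
    for x in(-52,-44,44,52):
        for (y1,y2) in ((-10,150),):
            P=(proj('top',c2w(CP,[(x,y1,90),(x,y2,90)]))+.5-[u0,v0])*k
            cv2.line(a,tuple(P[0].astype(int)),tuple(P[1].astype(int)),(0,255,0),1)
    for x in(-48,48):
        for y in (0,90):
            P=(proj('top',c2w(CP,[(x,y,50),(x,y,90)]))+.5-[u0,v0])*k
            cv2.line(a,tuple(P[0].astype(int)),tuple(P[1].astype(int)),(0,0,255),1)
    cv2.imwrite(fn,a)
E
```

```text
(no output)
```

View pics/o1.png

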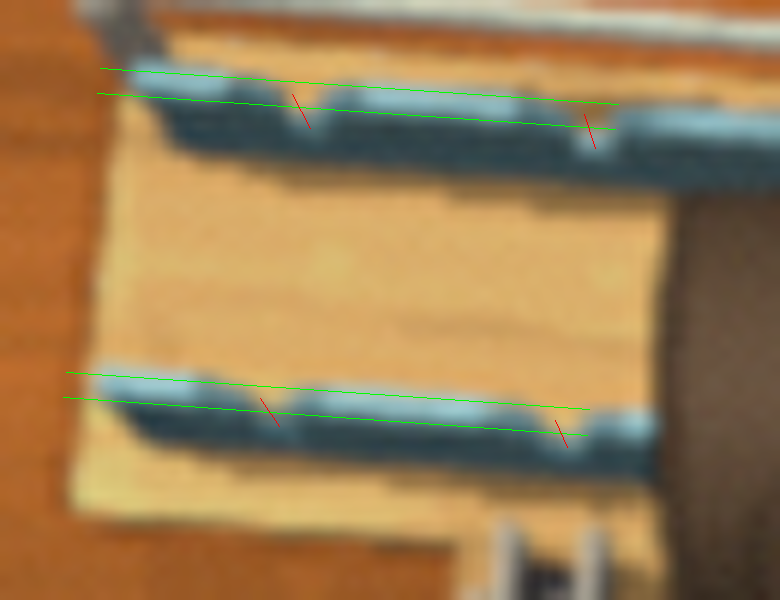

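Request:
jog_arm:
  motion:
    - {"dx":0.02,"dy":0.0005,"dz":-0.001,"twist":0}
    - {"dx":0.04,"dy":0.0005,"dz":-0.001,"twist":0}
    - {"dx":0.06,"dy":0.0005,"dz":-0.001,"twist":0}
    - {"dx":0.075,"dy":0.0005,"dz":-0.001,"twist":0}
    - {"dx":0.085,"dy":0.0005,"dz":-0.001,"twist":0}
    - {"dx":0.085,"dy":0.0005,"dz":-0.001,"twist":0}
    - {"dx":0.085,"dy":0.0005,"dz":-0.001,"twist":0}

```text
t: 15.27
eef_pos: [0.5803, 0.0552, 0.096]
ee_rot: [-0.78, 1.57, -2.421]
force: [-0.0, 0.2, -2.7]
width: 0.0335
```

```bash
python3 - <<'E'
from plan import *
s,M=st()
im=arm.grab_frame('scene')[:,:,::-1];crop(im,230,130,130,110,6,'pics/s13.png')
im=arm.grab_frame('top')[:,:,::-1];crop(im,215,150,60,50,12,'pics/t13.png')
t=c2w(CP,[0,-90,49])[0]; print(t,plan(t,CP[2]+np.pi/2))
E
```

```text
t 15.27 pos [0.5803 0.0552 0.096 ] jawyaw -94.01 F [-0.   0.2 -2.7] w 0.0335 q6 1.07
[0.57925003 0.05481727 0.049     ] (array([ 0.0480972 , -0.00187581,  0.0010137 ]), np.float64(-0.012115533036592296))
```

View pics/s13.png

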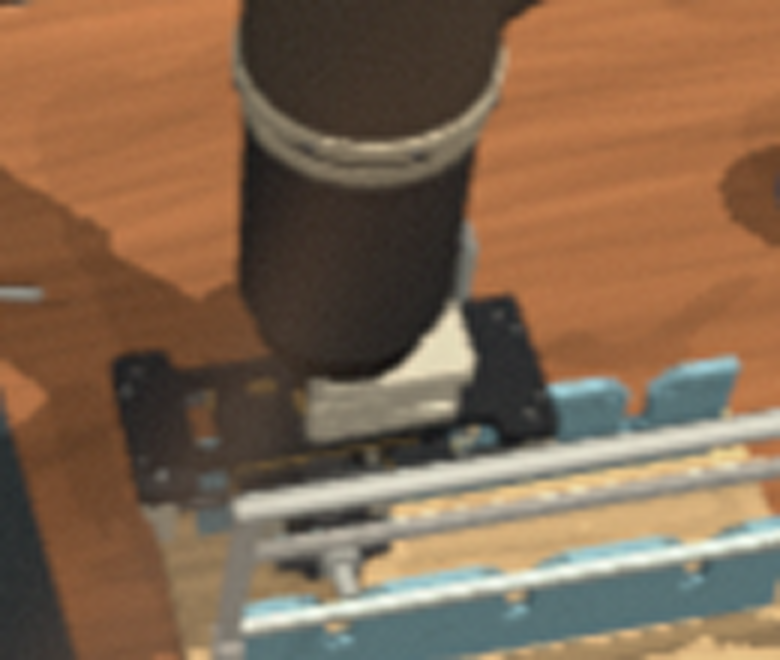

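View pics/t13.png

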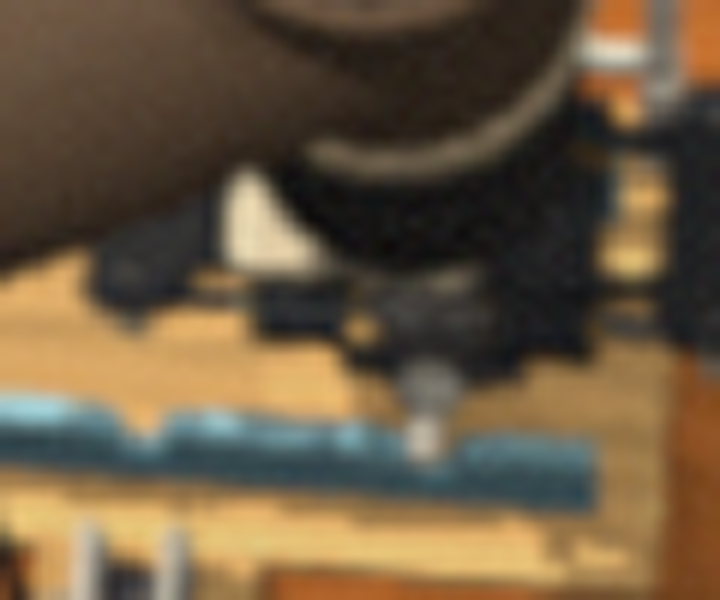

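```bash
python3 - <<'E'
from plan import *
P=c2w(CP,[(-58,-90,104),(-41,-90,104),(-41,-90,114),(-44,-90,90),(-44,-60,90)])
print((proj('top',P)+.5-[215,150])*12)
P=c2w(CP,[(58,-90,104),(41,-90,104),(41,-90,114)])
print((proj('scene',P)+.5-[230,130])*6)
E
```

```text
[[427.08544254 464.4402717 ]
 [431.7118116  409.13598199]
 [430.38909218 401.94287637]
 [432.72926603 428.72554119]
 [334.02170228 421.6042311 ]]
[[352.60464903 595.66746594]
 [343.8804059  565.07691654]
 [345.17300867 554.08147152]]
```

Request:
jog_arm:
  motion:
    - {"dx":0.01,"dy":0,"dz":0,"twist":0}
    - {"dx":0.02,"dy":0,"dz":0,"twist":0}
    - {"dx":0.03,"dy":0,"dz":0,"twist":0}
    - {"dx":0.036,"dy":0,"dz":0,"twist":0}
    - {"dx":0.04,"dy":0,"dz":0,"twist":0}
    - {"dx":0.04,"dy":0,"dz":0,"twist":0}

```text
t: 15.87
eef_pos: [0.5796, 0.0555, 0.0544]
ee_rot: [-1.161, 1.568, -2.802]
force: [-1.4, -0.8, -3.6]
width: 0.0331
```

```bash
python3 - <<'E'
from plan import *
s,M=st()
E
```

```text
t 15.87 pos [0.5796 0.0555 0.0544] jawyaw -93.99 F [-1.4 -0.8 -3.6] w 0.0331 q6 1.07
```

Inside the slots with no contact. I'll lower to just above the seat, then release.

Request:
jog_arm:
  motion:
    - {"dx":0.003,"dy":0,"dz":0,"twist":0}
    - {"dx":0.006,"dy":0,"dz":0,"twist":0}
    - {"dx":0.007,"dy":0,"dz":0,"twist":0}
    - {"dx":0.007,"dy":0,"dz":0,"twist":0}

```text
t: 16.2
eef_pos: [0.5804, 0.0556, 0.0489]
ee_rot: [-0.377, 1.571, -2.017]
force: [-0.5, -2.1, -2.0]
width: 0.0329
```

Request:
jog_arm:
  motion:
    - {"dx":0,"dy":0,"dz":0,"twist":0}
    - {"dx":0,"dy":0,"dz":0,"twist":0}
    - {"dx":0,"dy":0,"dz":0,"twist":0}
    - {"dx":0,"dy":0,"dz":0,"twist":0}
    - {"dx":0,"dy":0,"dz":0,"twist":0}
  gripper: 0.055

```text
t: 16.62
eef_pos: [0.5807, 0.056, 0.0493]
ee_rot: [2.046, 1.57, 0.406]
force: [-0.2, -1.2, -0.7]
width: 0.0543
```

Request:
jog_arm:
  motion:
    - {"dx":-0.03,"dy":0,"dz":0,"twist":0}
    - {"dx":-0.07,"dy":0,"dz":0,"twist":0}
    - {"dx":-0.11,"dy":0,"dz":0,"twist":0}
    - {"dx":-0.15,"dy":0,"dz":0,"twist":0}
    - {"dx":-0.17,"dy":0,"dz":0,"twist":0}
    - {"dx":-0.17,"dy":0,"dz":0,"twist":0}

```text
t: 17.12
eef_pos: [0.5832, 0.0564, 0.2255]
ee_rot: [1.913, 1.561, 0.273]
force: [1.0, 1.0, -0.2]
width: 0.055
```

```bash
python3 - <<'E'
from plan import *
s,M=st()
im=arm.grab_frame('scene')[:,:,::-1];crop(im,230,130,130,110,6,'pics/s14.png');crop(im,80,120,160,120,5,'pics/s14b.png')
im=arm.grab_frame('top')[:,:,::-1];crop(im,215,150,60,50,12,'pics/t14.png')
t=[.443,-.4025,.20]; print(plan(t,np.radians(26.5+90)))
P=c2w(CP,[(58,-90,55),(41,-90,55),(-58,-90,55)]); print((proj('scene',P)+.5-[230,130])*6,(proj('top',P)+.5-[215,150])*12)
E
```

```text
t 17.12 pos [0.5832 0.0564 0.2255] jawyaw -93.94 F [ 1.   1.  -0.2] w 0.055 q6 1.07
(array([ 0.0191902 , -0.10544863,  0.4670457 ]), np.float64(-30.492108388676996))
[[346.17871937 646.63157713]
 [337.8134747  616.68488914]
 [291.75021622 451.78331325]] [[463.71925524 134.10745243]
 [459.33793829 186.68769196]
 [433.48720999 496.92260507]]
```

View pics/s14.png

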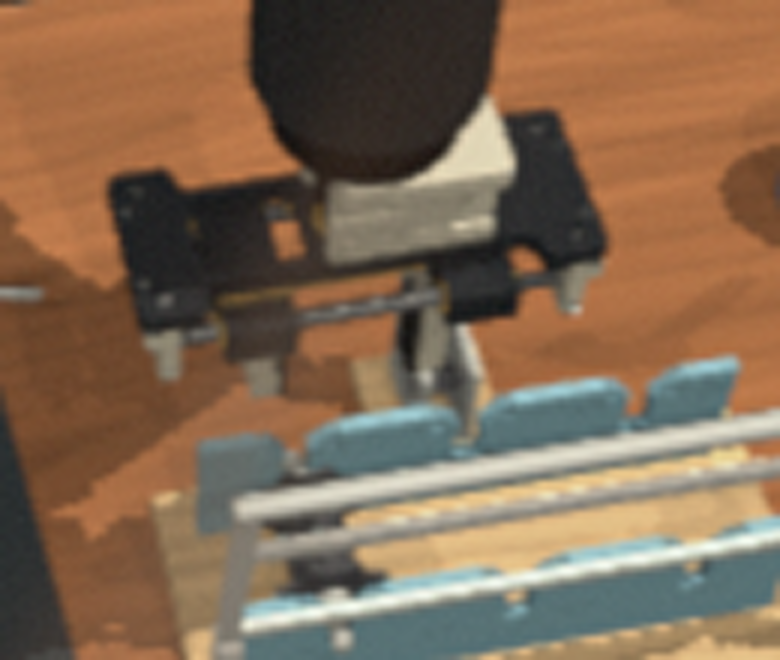

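View pics/t14.png

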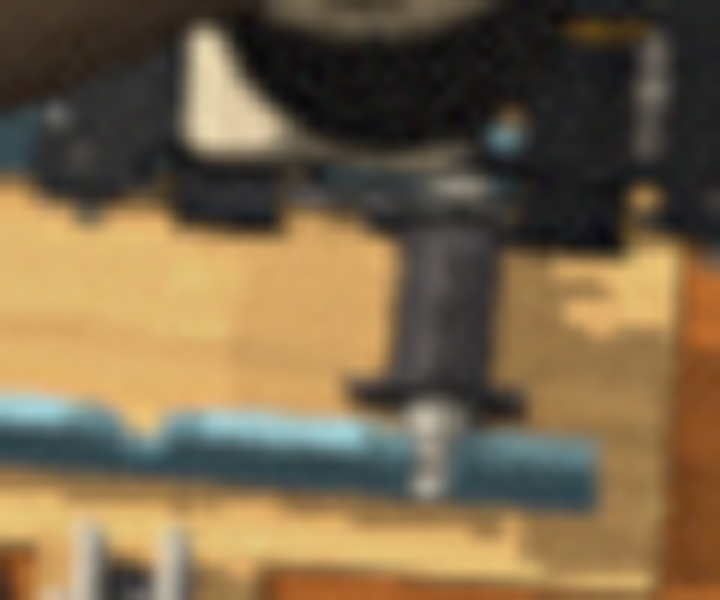

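View pics/s14b.png

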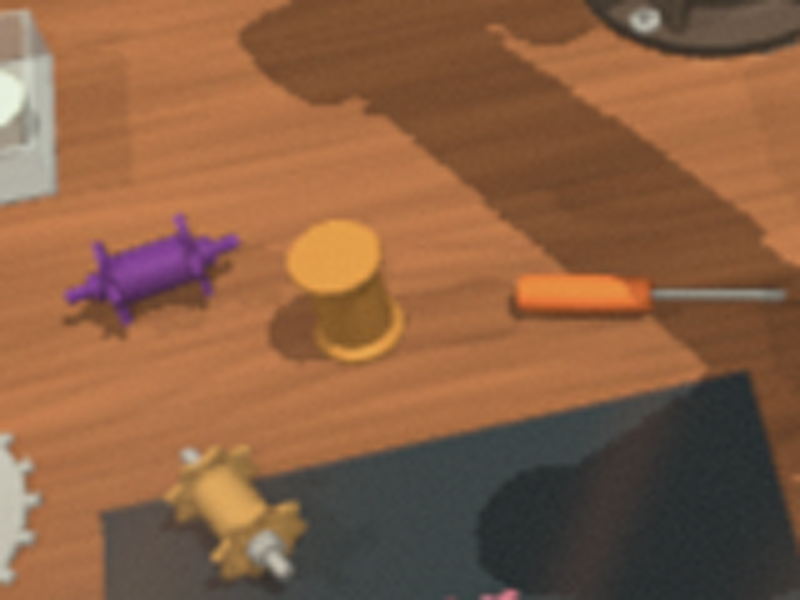

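Request:
jog_arm:
  motion:
    - {"dx":0,"dy":-0.009,"dz":0.04,"twist":-7}
    - {"dx":0,"dy":-0.018,"dz":0.08,"twist":-14}
    - {"dx":0,"dy":-0.027,"dz":0.12,"twist":-21}
    - {"dx":0,"dy":-0.036,"dz":0.16,"twist":-28}
    - {"dx":0,"dy":-0.045,"dz":0.2,"twist":-30.5}
    - {"dx":0,"dy":-0.054,"dz":0.24,"twist":-30.5}
    - {"dx":0,"dy":-0.063,"dz":0.28,"twist":-30.5}
    - {"dx":0,"dy":-0.072,"dz":0.32,"twist":-30.5}
    - {"dx":0,"dy":-0.081,"dz":0.36,"twist":-30.5}
    - {"dx":0,"dy":-0.09,"dz":0.4,"twist":-30.5}
    - {"dx":0,"dy":-0.099,"dz":0.44,"twist":-30.5}
    - {"dx":0.02,"dy":-0.105,"dz":0.467,"twist":-30.5}
    - {"dx":0.02,"dy":-0.105,"dz":0.467,"twist":-30.5}
    - {"dx":0.02,"dy":-0.105,"dz":0.467,"twist":-30.5}
    - {"dx":0.02,"dy":-0.105,"dz":0.467,"twist":-30.5}
  gripper: 0.07

```text
t: 18.47
eef_pos: [0.4425, -0.4026, 0.1977]
ee_rot: [-2.499, 1.568, 2.676]
force: [0.3, -0.5, -0.0]
width: 0.07
```

```bash
python3 - <<'E'
from plan import *
s,M=st()
im=arm.grab_frame('scene')[:,:,::-1];crop(im,90,170,90,80,8,'pics/s15.png');crop(im,230,130,130,110,6,'pics/s15b.png')
im=arm.grab_frame('top')[:,:,::-1];crop(im,340,170,90,75,8,'pics/t15.png');crop(im,215,150,60,50,12,'pics/t15b.png')
t=[.443,-.4025,.022]; print(plan(t,np.radians(26.5+90)))
E
```

```text
t 18.47 pos [ 0.4425 -0.4026  0.1977] jawyaw -63.53 F [ 0.3 -0.5 -0. ] w 0.07 q6 2.44
(array([ 1.76920307e-01, -6.55772982e-04,  1.38222298e-04]), np.float64(0.07022493347915315))
```

View pics/s15.png

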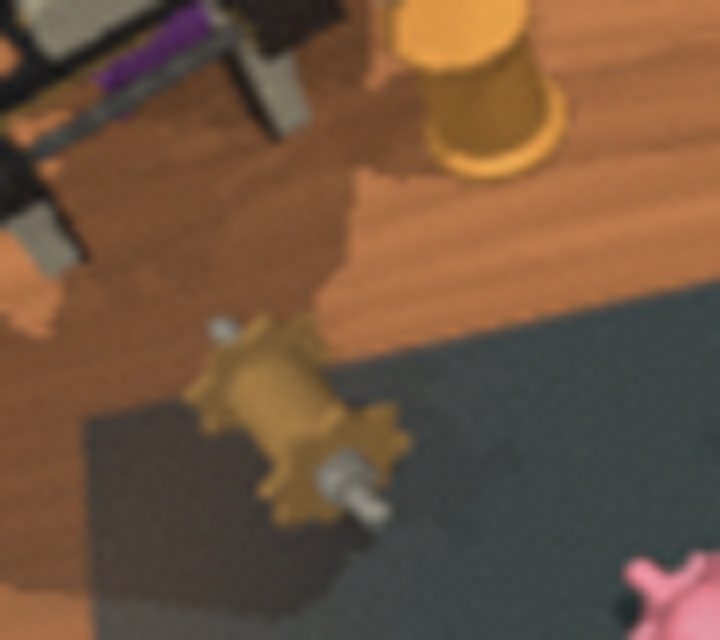

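View pics/t15.png

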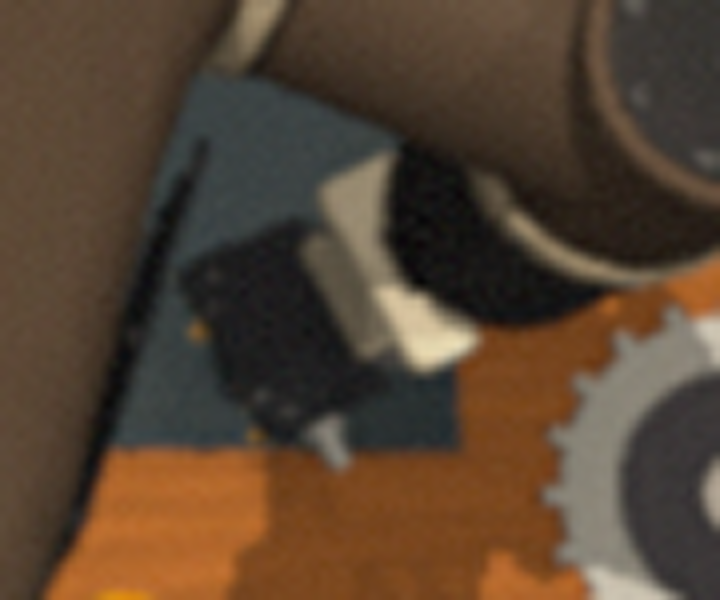

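View pics/t15b.png

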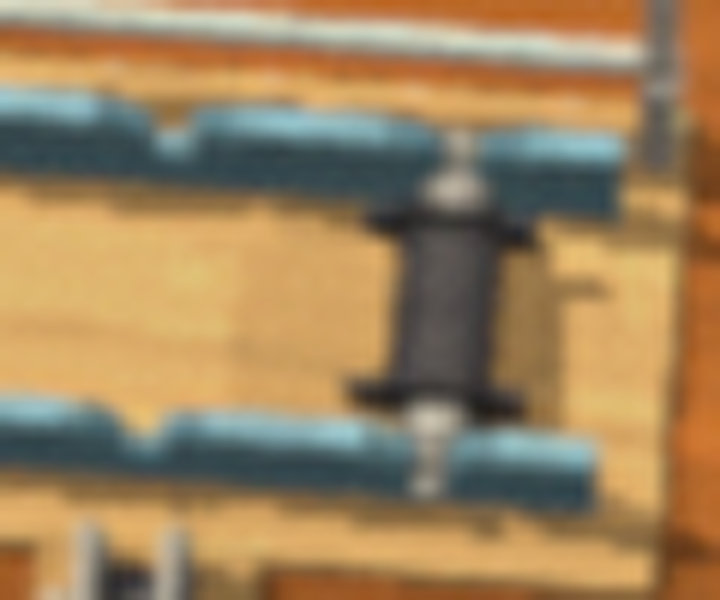

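Request:
jog_arm:
  motion:
    - {"dx":0.04,"dy":0,"dz":0,"twist":0}
    - {"dx":0.08,"dy":0,"dz":0,"twist":0}
    - {"dx":0.12,"dy":0,"dz":0,"twist":0}
    - {"dx":0.15,"dy":0,"dz":0,"twist":0}
    - {"dx":0.165,"dy":0,"dz":0,"twist":0}
    - {"dx":0.176,"dy":0,"dz":0,"twist":0}
    - {"dx":0.176,"dy":0,"dz":0,"twist":0}
    - {"dx":0.176,"dy":0,"dz":0,"twist":0}

```text
t: 19.23
eef_pos: [0.444, -0.4025, 0.0236]
ee_rot: [0.279, 1.57, -0.828]
force: [-0.2, -0.2, 0.8]
width: 0.0699
```

Request:
jog_arm:
  motion:
    - {"dx":0,"dy":0,"dz":0,"twist":0}
    - {"dx":0,"dy":0,"dz":0,"twist":0}
    - {"dx":0,"dy":0,"dz":0,"twist":0}
    - {"dx":0,"dy":0,"dz":0,"twist":0}
    - {"dx":0,"dy":0,"dz":0,"twist":0}
    - {"dx":0,"dy":0,"dz":0,"twist":0}
    - {"dx":0,"dy":0,"dz":0,"twist":0}
  gripper: 0.02
  newtons: 40

```text
t: 19.82
eef_pos: [0.4431, -0.4029, 0.0232]
ee_rot: [0.419, 1.571, -0.69]
force: [-0.1, 0.6, 2.2]
width: 0.0332
```

Request:
jog_arm:
  motion:
    - {"dx":-0.02,"dy":0,"dz":0,"twist":0}
    - {"dx":-0.05,"dy":0,"dz":0,"twist":0}
    - {"dx":-0.09,"dy":0,"dz":0,"twist":0}
    - {"dx":-0.13,"dy":0,"dz":0,"twist":0}
    - {"dx":-0.16,"dy":0,"dz":0,"twist":0}
    - {"dx":-0.17,"dy":0,"dz":0,"twist":0}
    - {"dx":-0.17,"dy":0,"dz":0,"twist":0}

```text
t: 20.4
eef_pos: [0.4443, -0.4035, 0.1959]
ee_rot: [0.649, 1.565, -0.459]
force: [-0.6, -0.2, -3.5]
width: 0.0328
```

```bash
python3 - <<'E'
from plan import *
s,M=st()
im=arm.grab_frame('scene')[:,:,::-1];crop(im,60,100,140,110,5,'pics/s16.png')
t=c2w(CP,[0,0,200])[0]; print(t,plan(t,CP[2]+np.pi/2))
E
```

```text
t 20.4 pos [ 0.4443 -0.4035  0.1959] jawyaw -63.49 F [-0.6 -0.2 -3.5] w 0.0328 q6 2.45
[0.5855 0.1446 0.2   ] (array([-0.00660339,  0.37142971, -0.4263558 ]), np.float64(30.47148173564014))
```

View pics/s16.png

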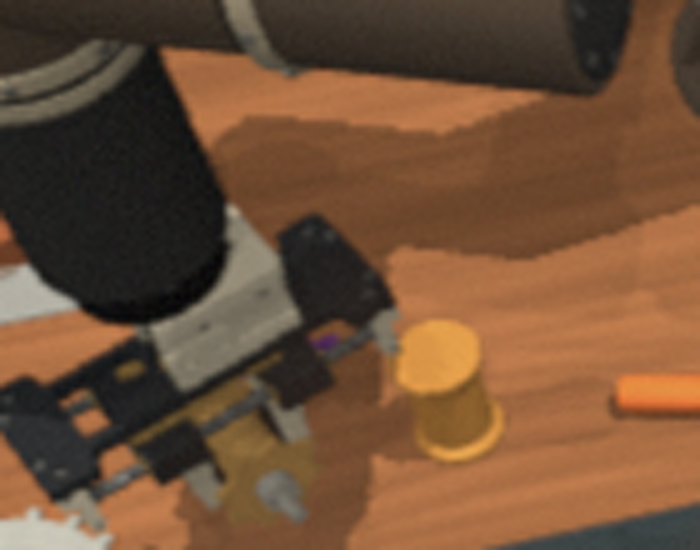

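Request:
jog_arm:
  motion:
    - {"dx":0,"dy":0.012,"dz":-0.014,"twist":4}
    - {"dx":0,"dy":0.036,"dz":-0.042,"twist":10}
    - {"dx":0,"dy":0.06,"dz":-0.07,"twist":16}
    - {"dx":0,"dy":0.085,"dz":-0.098,"twist":22}
    - {"dx":0,"dy":0.11,"dz":-0.127,"twist":28}
    - {"dx":0,"dy":0.135,"dz":-0.155,"twist":30.5}
    - {"dx":0,"dy":0.16,"dz":-0.184,"twist":30.5}
    - {"dx":0,"dy":0.185,"dz":-0.213,"twist":30.5}
    - {"dx":0,"dy":0.21,"dz":-0.242,"twist":30.5}
    - {"dx":0,"dy":0.235,"dz":-0.27,"twist":30.5}
    - {"dx":0,"dy":0.26,"dz":-0.298,"twist":30.5}
    - {"dx":0,"dy":0.285,"dz":-0.327,"twist":30.5}
    - {"dx":0,"dy":0.31,"dz":-0.356,"twist":30.5}
    - {"dx":0,"dy":0.335,"dz":-0.385,"twist":30.5}
    - {"dx":0,"dy":0.356,"dz":-0.41,"twist":30.5}
    - {"dx":0,"dy":0.3715,"dz":-0.4265,"twist":30.5}
    - {"dx":0,"dy":0.3715,"dz":-0.4265,"twist":30.5}
    - {"dx":0,"dy":0.3715,"dz":-0.4265,"twist":30.5}
    - {"dx":0,"dy":0.3715,"dz":-0.4265,"twist":30.5}

```text
t: 22.03
eef_pos: [0.5839, 0.1441, 0.1903]
ee_rot: [-1.053, 1.566, -2.693]
force: [-0.0, -1.3, -3.2]
width: 0.0329
```

```bash
python3 - <<'E'
from plan import *
s,M=st()
im=arm.grab_frame('scene')[:,:,::-1];crop(im,230,130,130,110,6,'pics/s17.png')
im=arm.grab_frame('top')[:,:,::-1];crop(im,195,150,60,50,12,'pics/t17.png')
s,M=st()
t=c2w(CP,[0,0,100])[0]; print(t,plan(t,CP[2]+np.pi/2))
g=s['eef_pos']+[0,0,.008]
ax=np.array([np.cos(CP[2]),np.sin(CP[2]),0])
print((proj('scene',[g+.041*ax,g+.058*ax])+.5-[230,130])*6,(proj('top',[g-.058*ax,g-.041*ax])+.5-[195,150])*12)
E
```

```text
t 22.03 pos [0.5839 0.1441 0.1903] jawyaw -93.98 F [-0.  -1.3 -3.2] w 0.0329 q6 0.94
t 22.13 pos [0.5844 0.1436 0.1916] jawyaw -94.04 F [ 0.3 -0.1 -2.8] w 0.033 q6 0.94
[0.5855 0.1446 0.1   ] (array([ 0.09158043,  0.00126256, -0.00121635]), np.float64(-0.059512428016660124))
[[551.3132751  417.75373662]
 [562.54985672 448.99696899]] [[339.80610082 376.28075516]
 [345.39676213 317.85840301]]
```

View pics/s17.png

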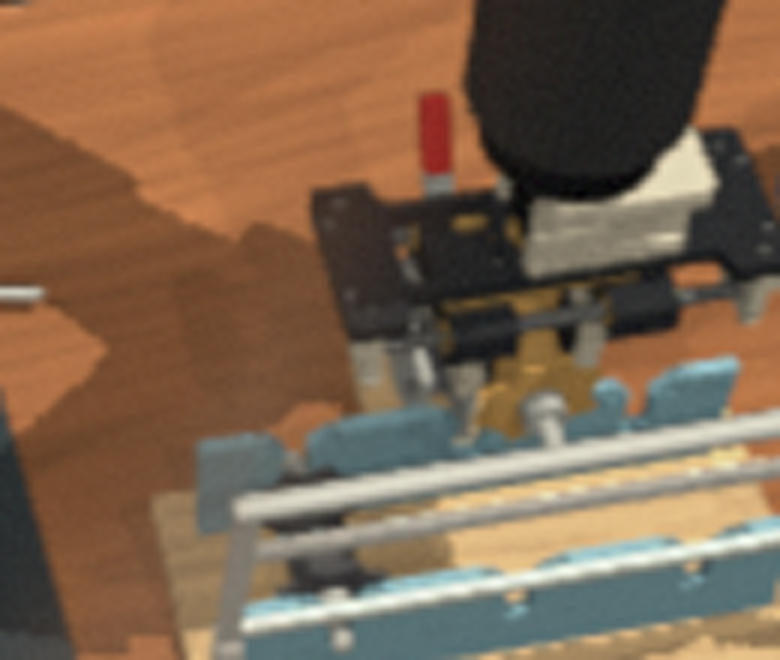

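View pics/t17.png

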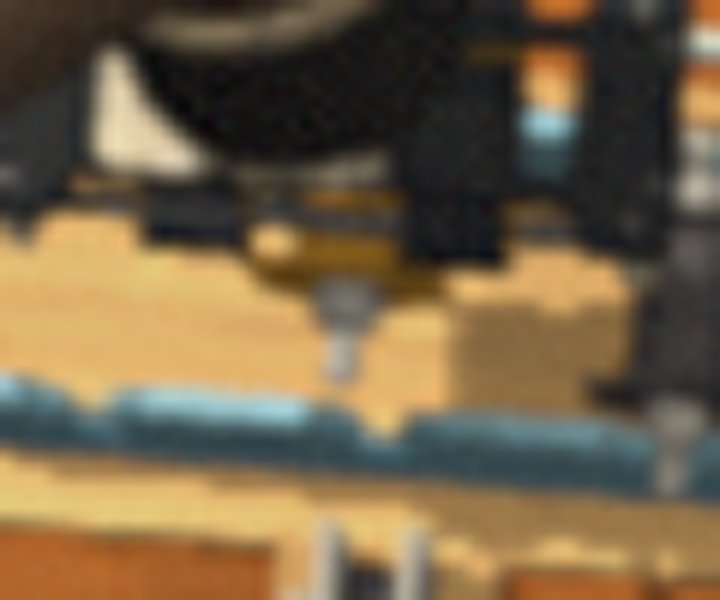

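Request:
jog_arm:
  motion:
    - {"dx":0.02,"dy":0.0025,"dz":-0.001,"twist":0}
    - {"dx":0.04,"dy":0.0025,"dz":-0.001,"twist":0}
    - {"dx":0.06,"dy":0.0025,"dz":-0.001,"twist":0}
    - {"dx":0.08,"dy":0.0025,"dz":-0.001,"twist":0}
    - {"dx":0.093,"dy":0.0025,"dz":-0.001,"twist":0}
    - {"dx":0.093,"dy":0.0025,"dz":-0.001,"twist":0}
    - {"dx":0.093,"dy":0.0025,"dz":-0.001,"twist":0}

```text
t: 22.72
eef_pos: [0.5874, 0.1443, 0.0996]
ee_rot: [-0.857, 1.569, -2.499]
force: [-0.1, 0.4, -2.4]
width: 0.0333
```

```bash
python3 - <<'E'
from plan import *
im=arm.grab_frame('scene')[:,:,::-1];crop(im,230,130,130,110,6,'pics/s18.png')
im=arm.grab_frame('top')[:,:,::-1];crop(im,195,150,60,50,12,'pics/t18.png')
s,M=st()
t=c2w(CP,[0,0,49])[0]; print(t,plan(t,CP[2]+np.pi/2))
z=(s['eef_pos'][2]+.008)*1000
P=c2w(CP,[(-58,0,z),(-41,0,z),(-44,0,90),(-44,30,90)]);print((proj('top',P)+.5-[195,150])*12)
P=c2w(CP,[(41,0,z),(58,0,z)]);print((proj('scene',P)+.5-[230,130])*6)
E
```

```text
t 22.82 pos [0.5885 0.1453 0.1011] jawyaw -94.01 F [ 0.7 -0.4 -3. ] w 0.0332 q6 0.94
[0.5855 0.1446 0.049 ] (array([ 0.05214421, -0.00303448,  0.00089929]), np.float64(-0.02873845330623226))
[[366.7075589  439.23164594]
 [371.93632614 383.90773728]
 [376.97227451 407.38799451]
 [278.62995914 400.29303546]]
[[528.83743949 527.21619232]
 [539.12860293 557.32724687]]
```

View pics/s18.png

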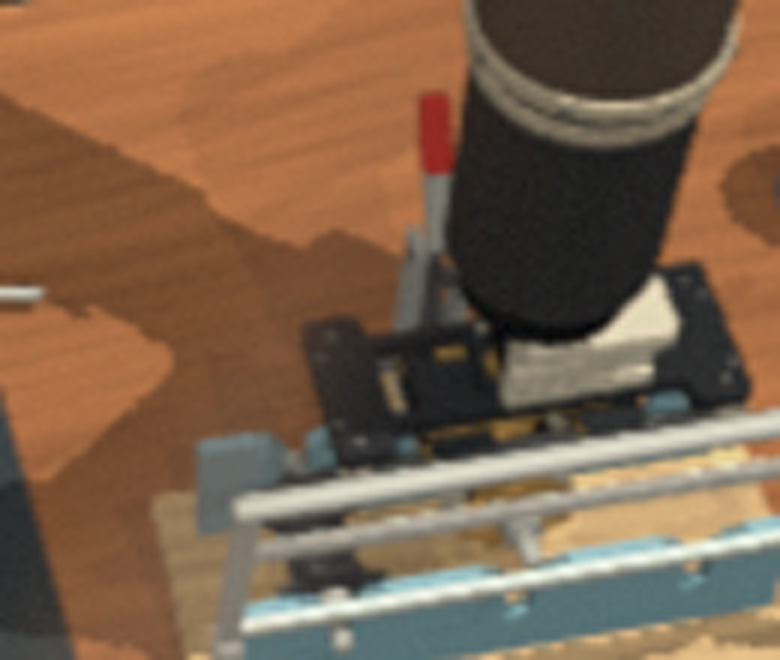

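View pics/t18.png

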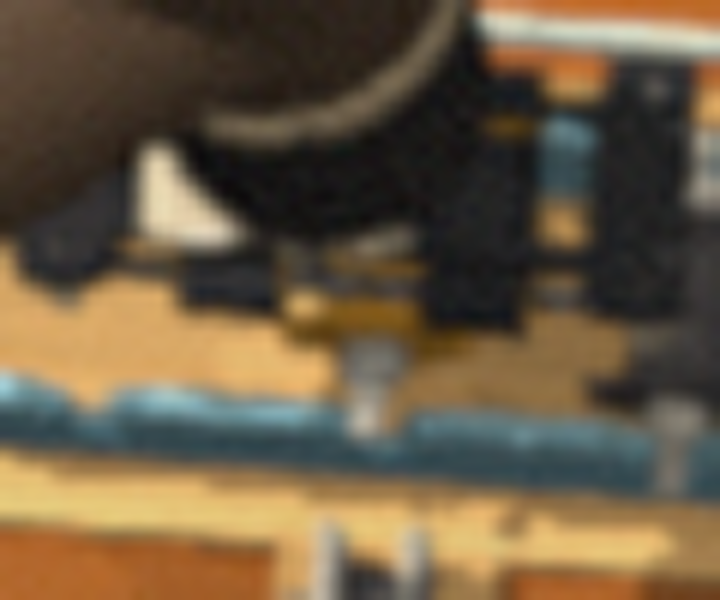

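Request:
jog_arm:
  motion:
    - {"dx":0.01,"dy":0,"dz":0,"twist":0}
    - {"dx":0.02,"dy":0,"dz":0,"twist":0}
    - {"dx":0.03,"dy":0,"dz":0,"twist":0}
    - {"dx":0.04,"dy":0,"dz":0,"twist":0}
    - {"dx":0.045,"dy":0,"dz":0,"twist":0}
    - {"dx":0.045,"dy":0,"dz":0,"twist":0}
    - {"dx":0.045,"dy":0,"dz":0,"twist":0}

```text
t: 23.4
eef_pos: [0.5873, 0.1452, 0.0542]
ee_rot: [-0.931, 1.569, -2.571]
force: [-0.4, -2.1, -4.0]
width: 0.0331
```

```bash
python3 - <<'E'
from plan import *
s,M=st()
E
```

```text
t 23.4 pos [0.5873 0.1452 0.0542] jawyaw -93.99 F [-0.4 -2.1 -4. ] w 0.0331 q6 0.94
```

Request:
jog_arm:
  motion:
    - {"dx":0.002,"dy":0,"dz":0,"twist":0}
    - {"dx":0.0045,"dy":0,"dz":0,"twist":0}
    - {"dx":0.0045,"dy":0,"dz":0,"twist":0}

```text
t: 23.65
eef_pos: [0.5879, 0.1453, 0.0504]
ee_rot: [1.387, 1.571, -0.253]
force: [0.6, -3.0, -2.8]
width: 0.0332
```

Request:
jog_arm:
  motion:
    - {"dx":0,"dy":0,"dz":0,"twist":0}
    - {"dx":0,"dy":0,"dz":0,"twist":0}
    - {"dx":0,"dy":0,"dz":0,"twist":0}
    - {"dx":0,"dy":0,"dz":0,"twist":0}
    - {"dx":0,"dy":0,"dz":0,"twist":0}
  gripper: 0.055

```text
t: 24.07
eef_pos: [0.5881, 0.1459, 0.0508]
ee_rot: [2.215, 1.57, 0.575]
force: [-0.1, 0.4, 0.0]
width: 0.0542
```

Request:
jog_arm:
  motion:
    - {"dx":-0.03,"dy":0,"dz":0,"twist":0}
    - {"dx":-0.07,"dy":0,"dz":0,"twist":0}
    - {"dx":-0.11,"dy":0,"dz":0,"twist":0}
    - {"dx":-0.15,"dy":0,"dz":0,"twist":0}
    - {"dx":-0.19,"dy":0,"dz":0,"twist":0}
    - {"dx":-0.23,"dy":0,"dz":0,"twist":0}
    - {"dx":-0.27,"dy":0,"dz":0,"twist":0}
    - {"dx":-0.3,"dy":0,"dz":0,"twist":0}
    - {"dx":-0.3,"dy":0,"dz":0,"twist":0}
    - {"dx":-0.3,"dy":0,"dz":0,"twist":0}

```text
t: 24.9
eef_pos: [0.5884, 0.1459, 0.3531]
ee_rot: [2.186, 1.566, 0.545]
force: [-1.0, 0.6, -1.0]
width: 0.0551
```

```bash
python3 - <<'E'
from plan import *
im=arm.grab_frame('scene')[:,:,::-1];cv2.imwrite('pics/scene3_raw.png',im);crop(im,230,130,130,110,6,'pics/s19.png')
im=arm.grab_frame('top')[:,:,::-1];crop(im,195,150,60,50,12,'pics/t19.png')
s,M=st()
P=c2w(CP,[(-58,0,55),(-41,0,55)]);print((proj('top',P)+.5-[195,150])*12)
P=c2w(CP,[(41,0,55),(58,0,55)]);print((proj('scene',P)+.5-[230,130])*6)
a=1.75
t=c2w(CP,[66-166*np.cos(a),-75,0])[0]; t[2]=.36; print(t,plan(t,CP[2]))
E
```

```text
t 25.0 pos [0.5873 0.1455 0.3498] jawyaw -93.99 F [ 0.3 -0.1 -0.4] w 0.0549 q6 0.94
[[383.36916264 475.86806066]
 [388.39910722 422.23843308]]
[[515.09707705 585.2248959 ]
 [524.87539499 614.65710762]]
[0.67564977 0.06314298 0.36      ] (array([-0.01028883,  0.09386669,  0.07600474]), np.float64(89.99550719621567))
```

View pics/s19.png

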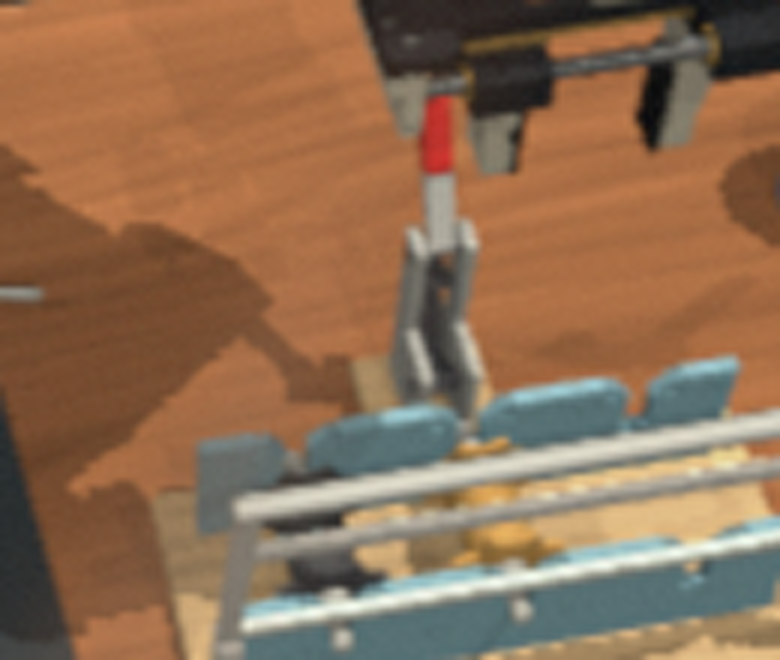

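View pics/t19.png

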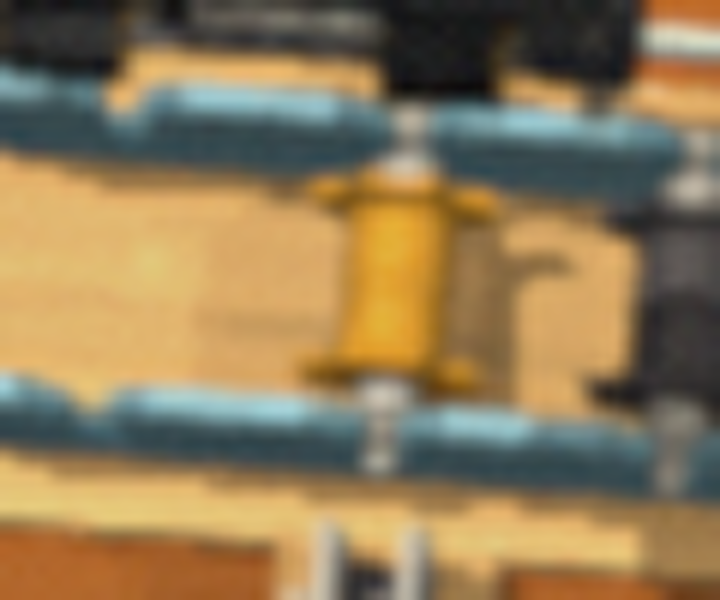

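View pics/scene3_raw.png

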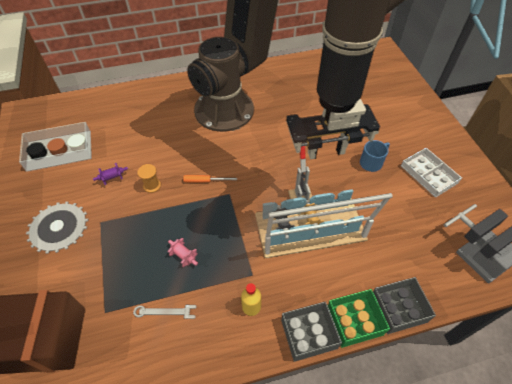

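Both hubs sit in their slots. Brass ends are at top crop (378,470) and scene crop (521,607), within about 0.7 px and 1.5 px of prediction. Nothing red and hub-shaped is on the bench, so hub_b is absent. Next I'll shut the keeper.

Request:
jog_arm:
  motion:
    - {"dx":-0.01,"dy":0,"dz":0.03,"twist":7}
    - {"dx":-0.01,"dy":0,"dz":0.076,"twist":14}
    - {"dx":-0.01,"dy":0,"dz":0.076,"twist":21}
    - {"dx":-0.01,"dy":0.03,"dz":0.076,"twist":28}
    - {"dx":-0.01,"dy":0.06,"dz":0.076,"twist":35}
    - {"dx":-0.01,"dy":0.094,"dz":0.076,"twist":42}
    - {"dx":-0.01,"dy":0.094,"dz":0.076,"twist":49}
    - {"dx":-0.01,"dy":0.094,"dz":0.076,"twist":56}
    - {"dx":-0.01,"dy":0.094,"dz":0.076,"twist":63}
    - {"dx":-0.01,"dy":0.094,"dz":0.076,"twist":70}
    - {"dx":-0.01,"dy":0.094,"dz":0.076,"twist":77}
    - {"dx":-0.01,"dy":0.094,"dz":0.076,"twist":84}
    - {"dx":-0.01,"dy":0.094,"dz":0.076,"twist":90}
    - {"dx":-0.01,"dy":0.094,"dz":0.076,"twist":90}
    - {"dx":-0.01,"dy":0.094,"dz":0.076,"twist":90}
    - {"dx":-0.01,"dy":0.094,"dz":0.076,"twist":90}
  gripper: 0.04

```text
t: 26.33
eef_pos: [0.6761, 0.0631, 0.3595]
ee_rot: [0.365, 1.569, -2.843]
force: [-0.7, 0.4, 0.4]
width: 0.04
```

```bash
python3 - <<'E'
from plan import *
im=arm.grab_frame('scene')[:,:,::-1];crop(im,230,80,150,160,4,'pics/s20.png')
s,M=st();print(M.round(3))
t=c2w(CP,[66-166*np.cos(1.75),-75,250])[0]; print(t,plan(t,CP[2]))
E
```

```text
t 26.38 pos [0.6761 0.0631 0.3597] jawyaw 176.18 F [-1.   0.1  0.2] w 0.04 q6 -0.45
[[-0.001 -0.067 -0.998]
 [-0.    -0.998  0.067]
 [-1.     0.     0.001]]
[0.67564977 0.06314298 0.25      ] (array([ 1.09708127e-01, -4.73747407e-05,  3.54162890e-04]), np.float64(0.16097146360522174))
```

View pics/s20.png

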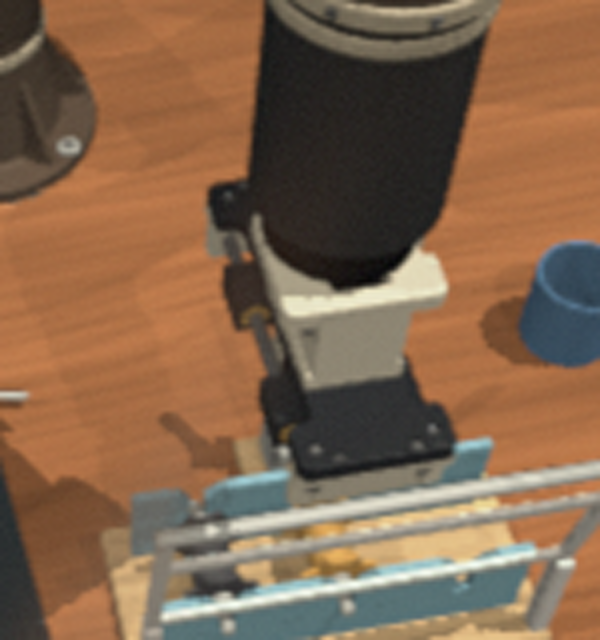

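Request:
jog_arm:
  motion:
    - {"dx":0.035,"dy":0,"dz":0,"twist":0}
    - {"dx":0.065,"dy":0,"dz":0,"twist":0}
    - {"dx":0.09,"dy":0,"dz":0,"twist":0}
    - {"dx":0.11,"dy":0,"dz":0,"twist":0}
    - {"dx":0.11,"dy":0,"dz":0,"twist":0}
    - {"dx":0.11,"dy":0,"dz":0,"twist":0}

```text
t: 26.88
eef_pos: [0.6759, 0.0629, 0.2498]
ee_rot: [0.593, 1.569, -2.617]
force: [-0.1, 0.1, 1.0]
width: 0.0398
```

Request:
jog_arm:
  motion:
    - {"dx":0,"dy":0,"dz":0,"twist":0}
    - {"dx":0,"dy":0,"dz":0,"twist":0}
    - {"dx":0,"dy":0,"dz":0,"twist":0}
    - {"dx":0,"dy":0,"dz":0,"twist":0}
    - {"dx":0,"dy":0,"dz":0,"twist":0}
    - {"dx":0,"dy":0,"dz":0,"twist":0}
  gripper: 0.005
  newtons: 20

```text
t: 27.38
eef_pos: [0.6758, 0.0632, 0.2512]
ee_rot: [-0.939, 1.571, 2.133]
force: [-3.4, 0.3, 3.9]
width: 0.0111
```

```bash
python3 - <<'E'
from plan import *
s,M=st();print(M.round(4))
E
```

```text
t 27.38 pos [0.6758 0.0632 0.2512] jawyaw 176.02 F [-3.4  0.3  3.9] w 0.0111 q6 -0.45
[[-2.000e-04 -6.940e-02 -9.976e-01]
 [ 2.000e-04 -9.976e-01  6.940e-02]
 [-1.000e+00 -2.000e-04  2.000e-04]]
```

Request:
jog_arm:
  motion:
    - {"dx":0,"dy":0,"dz":0.003,"twist":0}
    - {"dx":-0.0002,"dy":0,"dz":0.0083,"twist":0}
    - {"dx":-0.0015,"dy":0,"dz":0.0248,"twist":0}
    - {"dx":-0.0012,"dy":0,"dz":0.0413,"twist":0}
    - {"dx":0.0008,"dy":0,"dz":0.0577,"twist":0}
    - {"dx":0.0044,"dy":0,"dz":0.0737,"twist":0}
    - {"dx":0.0096,"dy":0,"dz":0.0894,"twist":0}
    - {"dx":0.0164,"dy":0,"dz":0.1044,"twist":0}
    - {"dx":0.0246,"dy":0,"dz":0.1187,"twist":0}
    - {"dx":0.0342,"dy":0,"dz":0.1322,"twist":0}
    - {"dx":0.045,"dy":0,"dz":0.1446,"twist":0}
    - {"dx":0.0571,"dy":0,"dz":0.1558,"twist":0}

```text
t: 28.38
eef_pos: [0.5207, 0.075, 0.1936]
ee_rot: [-2.32, 1.567, 0.752]
force: [0.6, 5.3, -0.7]
width: 0.0111
```

```bash
python3 - <<'E'
from plan import *
s,M=st();print(M.round(4))
im=arm.grab_frame('scene')[:,:,::-1];crop(im,230,80,150,160,4,'pics/s21.png')
E
```

```text
t 28.38 pos [0.5207 0.075  0.1936] jawyaw 176.02 F [ 0.6  5.3 -0.7] w 0.0111 q6 -0.58
[[ 0.0025 -0.0693 -0.9976]
 [ 0.0023 -0.9976  0.0693]
 [-1.     -0.0025 -0.0023]]
```

View pics/s21.png

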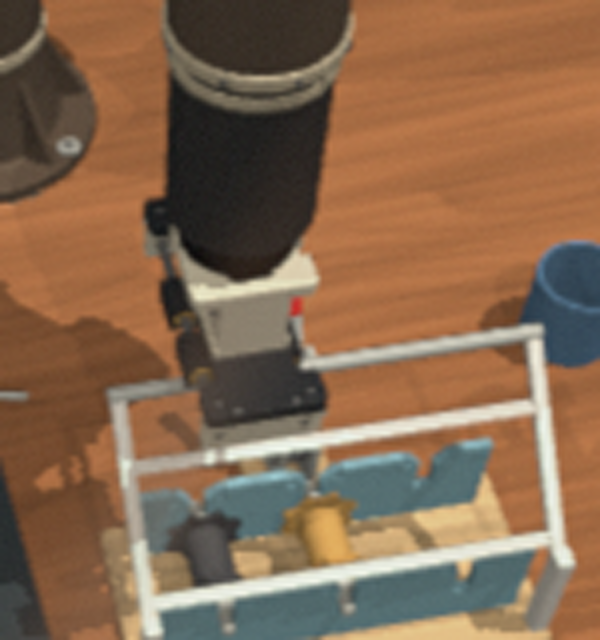

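Request:
jog_arm:
  motion:
    - {"dx":0.0131,"dy":0,"dz":0.01,"twist":0}
    - {"dx":0.0272,"dy":0,"dz":0.0186,"twist":0}
    - {"dx":0.042,"dy":0,"dz":0.0258,"twist":0}
    - {"dx":0.0575,"dy":0,"dz":0.0314,"twist":0}
    - {"dx":0.0735,"dy":0,"dz":0.0355,"twist":0}
    - {"dx":0.0898,"dy":0,"dz":0.038,"twist":0}
    - {"dx":0.098,"dy":0,"dz":0.0386,"twist":0}
    - {"dx":0.1035,"dy":0,"dz":0.0388,"twist":0}
    - {"dx":0.106,"dy":0,"dz":0.0388,"twist":0}
    - {"dx":0.106,"dy":0,"dz":0.0388,"twist":0}
    - {"dx":0.106,"dy":0,"dz":0.0388,"twist":0}

```text
t: 29.35
eef_pos: [0.4809, 0.0776, 0.0866]
ee_rot: [-0.595, 1.569, 2.477]
force: [-6.6, 8.7, -0.6]
width: 0.0112
```

```bash
python3 - <<'E'
from plan import *
s,M=st()
im=arm.grab_frame('scene')[:,:,::-1];crop(im,230,80,150,160,4,'pics/s22.png')
E
```

```text
t 29.35 pos [0.4809 0.0776 0.0866] jawyaw 175.98 F [-6.6  8.7 -0.6] w 0.0112 q6 -0.63
```

View pics/s22.png

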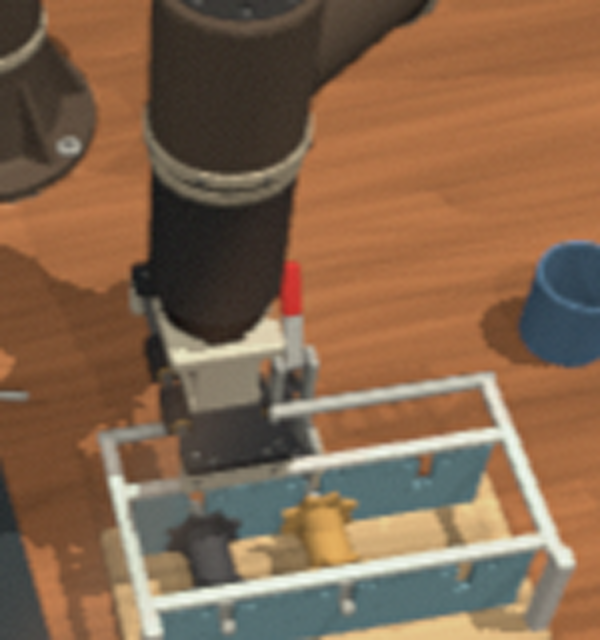

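Request:
jog_arm:
  motion:
    - {"dx":0,"dy":0,"dz":0,"twist":0}
    - {"dx":0,"dy":0,"dz":0,"twist":0}
    - {"dx":0,"dy":0,"dz":0,"twist":0}
    - {"dx":0,"dy":0,"dz":0,"twist":0}
    - {"dx":-0.02,"dy":0,"dz":0,"twist":0}
    - {"dx":-0.06,"dy":0,"dz":0,"twist":0}
    - {"dx":-0.1,"dy":0,"dz":0,"twist":0}
    - {"dx":-0.14,"dy":0,"dz":0,"twist":0}
    - {"dx":-0.165,"dy":0,"dz":0,"twist":0}
    - {"dx":-0.165,"dy":0,"dz":0,"twist":0}
    - {"dx":-0.165,"dy":0,"dz":0,"twist":0}
  gripper: 0.04

```text
t: 30.32
eef_pos: [0.4828, 0.0769, 0.2542]
ee_rot: [-2.532, 1.567, 0.539]
force: [0.0, 0.0, -0.9]
width: 0.0404
```

```bash
python3 - <<'E'
from plan import *
s,M=st();print(M.round(3))
im=arm.grab_frame('scene')[:,:,::-1];crop(im,230,80,150,160,4,'pics/s23.png')
a=2.1
t=c2w(CP,[-122+62*np.cos(a),0,250])[0]; print(t,125+62*np.sin(a),plan(t,CP[2]+np.pi/2))
E
```

```text
t 30.32 pos [0.4828 0.0769 0.2542] jawyaw 176.0 F [ 0.   0.  -0.9] w 0.0404 q6 -0.63
[[ 0.004 -0.07  -0.998]
 [ 0.002 -0.998  0.07 ]
 [-1.    -0.002 -0.003]]
[0.43256963 0.15524581 0.25      ] 178.51898073223018 (array([ 0.002639  , -0.07503536,  0.05483481]), np.float64(89.97068533207693))
```

View pics/s23.png

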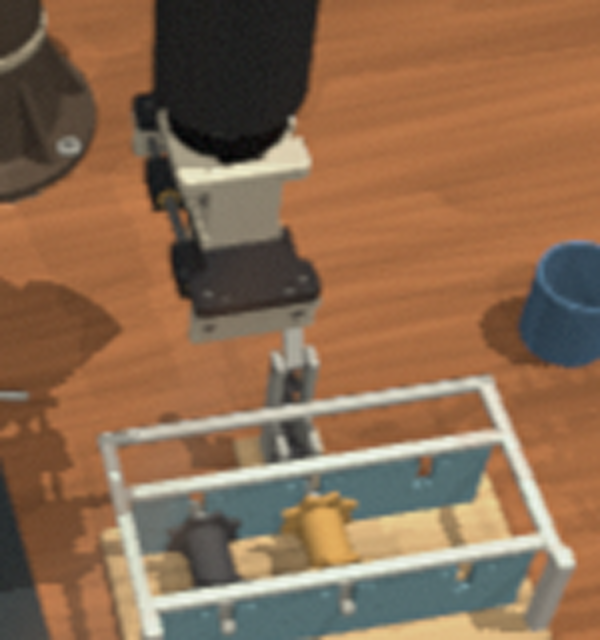

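Request:
jog_arm:
  motion:
    - {"dx":-0.01,"dy":0,"dz":0,"twist":7}
    - {"dx":-0.02,"dy":0,"dz":0,"twist":14}
    - {"dx":-0.02,"dy":0,"dz":0,"twist":21}
    - {"dx":-0.02,"dy":0,"dz":0.02,"twist":28}
    - {"dx":-0.02,"dy":-0.03,"dz":0.04,"twist":35}
    - {"dx":-0.02,"dy":-0.06,"dz":0.055,"twist":42}
    - {"dx":-0.02,"dy":-0.075,"dz":0.055,"twist":49}
    - {"dx":-0.02,"dy":-0.075,"dz":0.055,"twist":56}
    - {"dx":-0.02,"dy":-0.075,"dz":0.055,"twist":63}
    - {"dx":-0.02,"dy":-0.075,"dz":0.055,"twist":70}
    - {"dx":-0.02,"dy":-0.075,"dz":0.055,"twist":77}
    - {"dx":-0.02,"dy":-0.075,"dz":0.055,"twist":84}
    - {"dx":-0.01,"dy":-0.075,"dz":0.055,"twist":90}
    - {"dx":0,"dy":-0.075,"dz":0.055,"twist":90}
    - {"dx":0,"dy":-0.075,"dz":0.055,"twist":90}
    - {"dx":0,"dy":-0.075,"dz":0.055,"twist":90}
  gripper: 0.04

```text
t: 31.7
eef_pos: [0.4319, 0.1547, 0.251]
ee_rot: [2.388, 1.568, -2.39]
force: [0.2, -0.1, 0.1]
width: 0.0401
```

```bash
python3 - <<'E'
from plan import *
s,M=st();print(M.round(3))
im=arm.grab_frame('scene')[:,:,::-1];crop(im,230,80,150,160,4,'pics/s24.png')
a=2.1
t=c2w(CP,[-122+62*np.cos(a),0,176])[0]; print(t,plan(t,CP[2]+np.pi/2))
E
```

```text
t 31.7 pos [0.4319 0.1547 0.251 ] jawyaw 86.23 F [ 0.2 -0.1  0.1] w 0.0401 q6 -2.41
[[-0.002 -0.998  0.066]
 [-0.002  0.066  0.998]
 [-1.     0.002 -0.002]]
[0.43256963 0.15524581 0.176     ] (array([ 0.07574788, -0.00033204,  0.00039102]), np.float64(0.17526068649843296))
```

View pics/s24.png

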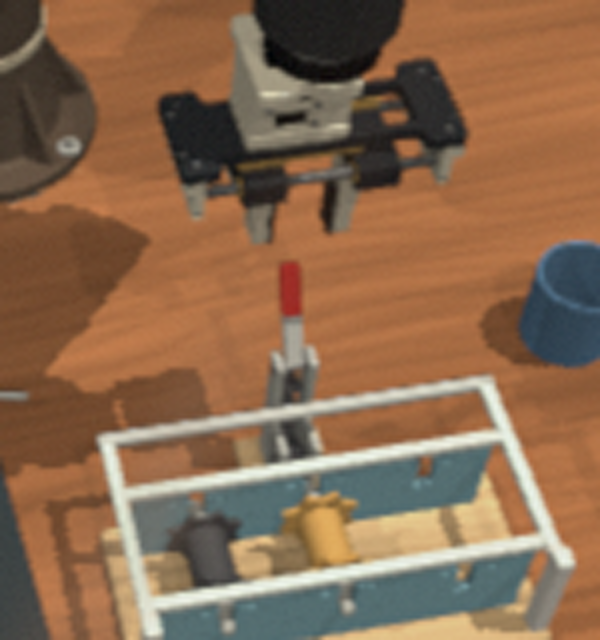

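Request:
jog_arm:
  motion:
    - {"dx":0.03,"dy":0,"dz":0,"twist":0}
    - {"dx":0.055,"dy":0,"dz":0,"twist":0}
    - {"dx":0.075,"dy":0,"dz":0,"twist":0}
    - {"dx":0.075,"dy":0,"dz":0,"twist":0}
    - {"dx":0.075,"dy":0,"dz":0,"twist":0}

```text
t: 32.17
eef_pos: [0.4324, 0.155, 0.1774]
ee_rot: [2.633, 1.569, -2.147]
force: [-0.5, 0.1, 0.4]
width: 0.0401
```

Request:
jog_arm:
  motion:
    - {"dx":0,"dy":0,"dz":0,"twist":0}
    - {"dx":0,"dy":0,"dz":0,"twist":0}
    - {"dx":0,"dy":0,"dz":0,"twist":0}
    - {"dx":0,"dy":0,"dz":0,"twist":0}
    - {"dx":0,"dy":0,"dz":0,"twist":0}
    - {"dx":0,"dy":0,"dz":0,"twist":0}
  gripper: 0.005
  newtons: 10

```text
t: 32.67
eef_pos: [0.4329, 0.1561, 0.1782]
ee_rot: [-0.6, 1.569, 0.901]
force: [-3.4, 3.3, 5.7]
width: 0.0159
```

```bash
python3 - <<'E'
from plan import *
s,M=st();print(M.round(3))
E
```

```text
t 32.67 pos [0.4329 0.1561 0.1782] jawyaw 86.02 F [-3.4  3.3  5.7] w 0.0159 q6 -2.42
[[ 0.001 -0.998  0.069]
 [ 0.002  0.069  0.998]
 [-1.    -0.001  0.002]]
```

Request:
jog_arm:
  motion:
    - {"dx":-0.0029,"dy":-0.0055,"dz":0,"twist":0}
    - {"dx":-0.0057,"dy":-0.0127,"dz":0,"twist":0}
    - {"dx":-0.0075,"dy":-0.0203,"dz":0,"twist":0}
    - {"dx":-0.0084,"dy":-0.0279,"dz":0,"twist":0}
    - {"dx":-0.0083,"dy":-0.0357,"dz":0,"twist":0}
    - {"dx":-0.0073,"dy":-0.0434,"dz":0,"twist":0}
    - {"dx":-0.0053,"dy":-0.0508,"dz":0,"twist":0}
    - {"dx":-0.0024,"dy":-0.058,"dz":0,"twist":0}
    - {"dx":0.0013,"dy":-0.0648,"dz":0,"twist":0}

```text
t: 33.42
eef_pos: [0.4989, 0.151, 0.1764]
ee_rot: [-1.235, 1.569, 0.266]
force: [0.8, 3.7, 4.2]
width: 0.016
```

```bash
python3 - <<'E'
from plan import *
s,M=st()
im=arm.grab_frame('scene')[:,:,::-1];crop(im,230,80,150,160,4,'pics/s25.png')
E
```

```text
t 33.42 pos [0.4989 0.151  0.1764] jawyaw 86.02 F [0.8 3.7 4.2] w 0.016 q6 -2.31
```

View pics/s25.png

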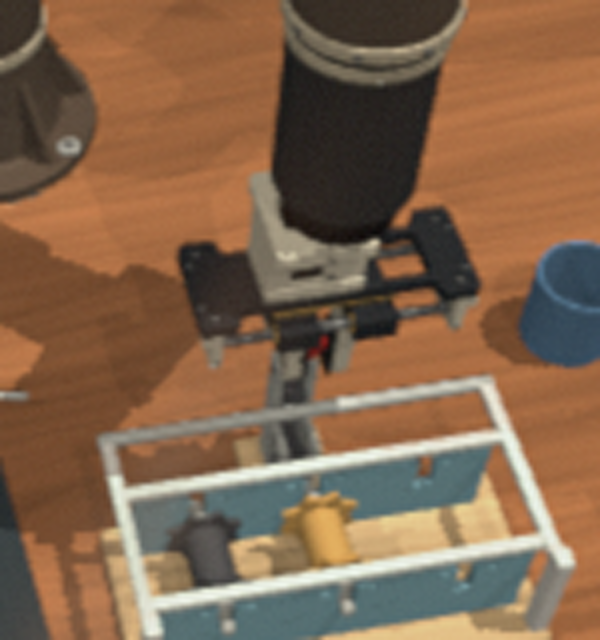

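Request:
jog_arm:
  motion:
    - {"dx":0.0046,"dy":-0.0062,"dz":0,"twist":0}
    - {"dx":0.0099,"dy":-0.0119,"dz":0,"twist":0}
    - {"dx":0.0159,"dy":-0.0168,"dz":0,"twist":0}
    - {"dx":0.0225,"dy":-0.0209,"dz":0,"twist":0}
    - {"dx":0.0295,"dy":-0.0242,"dz":0,"twist":0}
    - {"dx":0.0369,"dy":-0.0266,"dz":0,"twist":0}
    - {"dx":0.0445,"dy":-0.028,"dz":0,"twist":0}
    - {"dx":0.0522,"dy":-0.0285,"dz":0,"twist":0}
    - {"dx":0.0525,"dy":-0.0285,"dz":0,"twist":0}
    - {"dx":0.0525,"dy":-0.0285,"dz":0,"twist":0}

```text
t: 34.3
eef_pos: [0.5287, 0.1487, 0.1238]
ee_rot: [-1.525, 1.566, -0.023]
force: [9.7, -0.8, -0.2]
width: 0.0159
```

```bash
python3 - <<'E'
from plan import *
s,M=st()
im=arm.grab_frame('scene')[:,:,::-1];crop(im,230,80,150,160,4,'pics/s26.png')
E
```

```text
t 34.3 pos [0.5287 0.1487 0.1238] jawyaw 86.04 F [ 9.7 -0.8 -0.2] w 0.0159 q6 -2.27
```

View pics/s26.png

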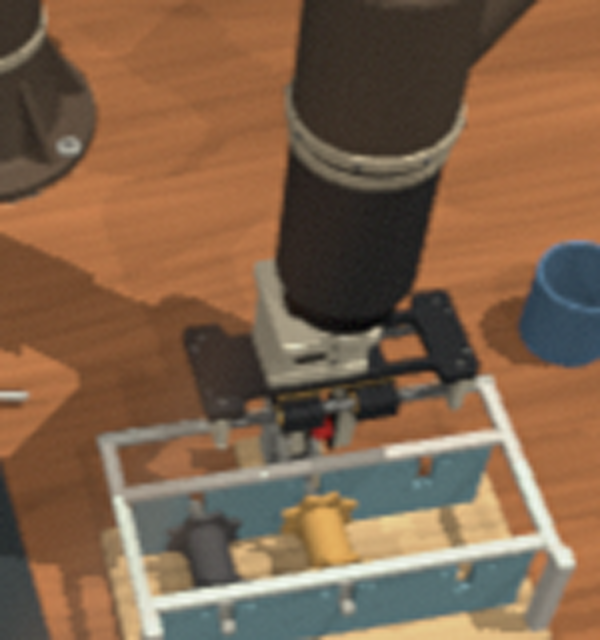

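Request:
jog_arm:
  motion:
    - {"dx":0,"dy":0,"dz":0,"twist":0}
    - {"dx":0,"dy":0,"dz":0,"twist":0}
    - {"dx":0,"dy":0,"dz":0,"twist":0}
    - {"dx":0,"dy":0,"dz":0,"twist":0}
    - {"dx":-0.02,"dy":0,"dz":0,"twist":0}
    - {"dx":-0.06,"dy":0,"dz":0,"twist":0}
    - {"dx":-0.1,"dy":0,"dz":0,"twist":0}
    - {"dx":-0.14,"dy":0,"dz":0,"twist":0}
    - {"dx":-0.15,"dy":0,"dz":-0.04,"twist":0}
    - {"dx":-0.15,"dy":0,"dz":-0.08,"twist":0}
    - {"dx":-0.15,"dy":0,"dz":-0.12,"twist":0}
    - {"dx":-0.15,"dy":0,"dz":-0.16,"twist":0}
    - {"dx":-0.15,"dy":0,"dz":-0.2,"twist":0}
    - {"dx":-0.15,"dy":0,"dz":-0.24,"twist":0}
    - {"dx":-0.15,"dy":0,"dz":-0.28,"twist":0}
    - {"dx":-0.15,"dy":0,"dz":-0.32,"twist":0}
    - {"dx":-0.15,"dy":0,"dz":-0.36,"twist":0}
    - {"dx":-0.15,"dy":0,"dz":-0.38,"twist":0}
    - {"dx":-0.15,"dy":0,"dz":-0.38,"twist":0}
    - {"dx":-0.15,"dy":0,"dz":-0.38,"twist":0}
  gripper: 0.045

```text
t: 36.02
eef_pos: [0.4983, -0.2314, 0.2729]
ee_rot: [1.449, 1.569, 2.947]
force: [-0.1, -0.2, 0.7]
width: 0.0451
```

```bash
python3 - <<'E'
from plan import *
s,M=st()
im=arm.grab_frame('scene')[:,:,::-1];cv2.imwrite('pics/scene4.png',im);crop(im,245,100,140,130,5,'pics/s27.png')
im=arm.grab_frame('top')[:,:,::-1];crop(im,175,140,110,80,7,'pics/t27.png');cv2.imwrite('pics/top4.png',im)
E
```

```text
t 36.02 pos [ 0.4983 -0.2314  0.2729] jawyaw 85.85 F [-0.1 -0.2  0.7] w 0.0451 q6 -1.56
```

View pics/s27.png

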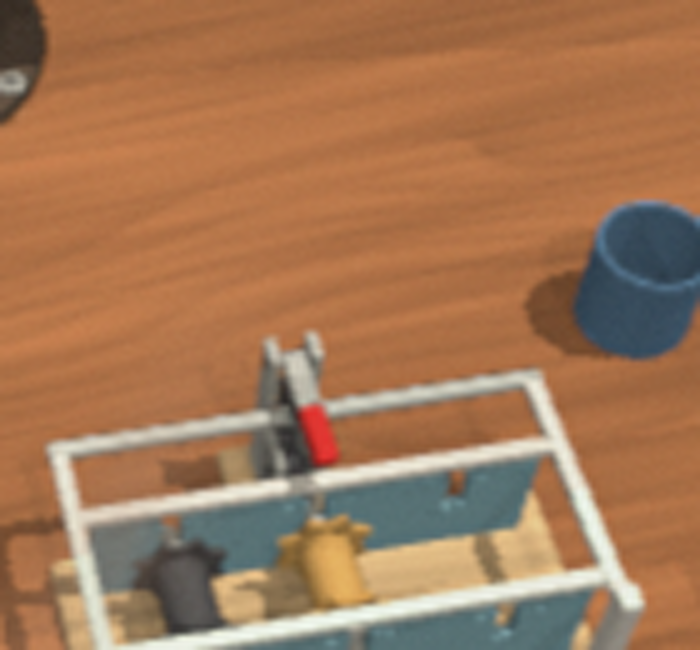

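View pics/t27.png

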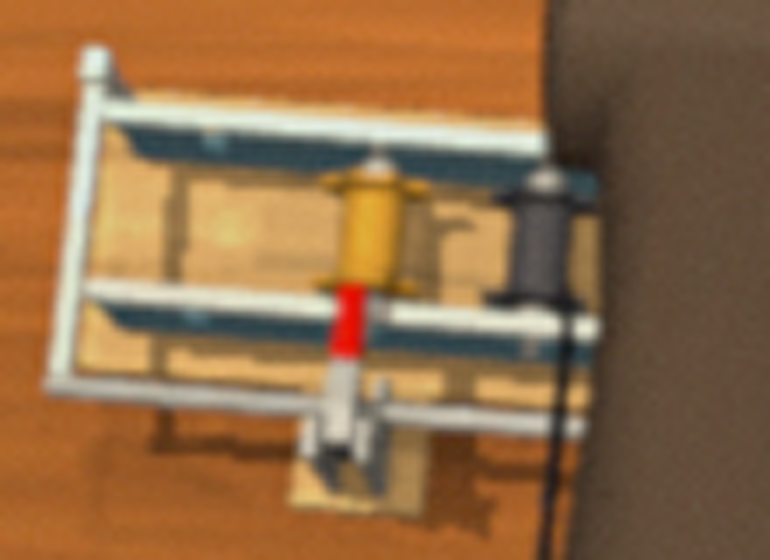

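View pics/scene4.png

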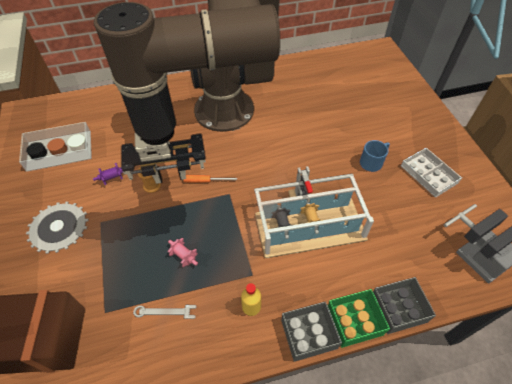

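View pics/top4.png

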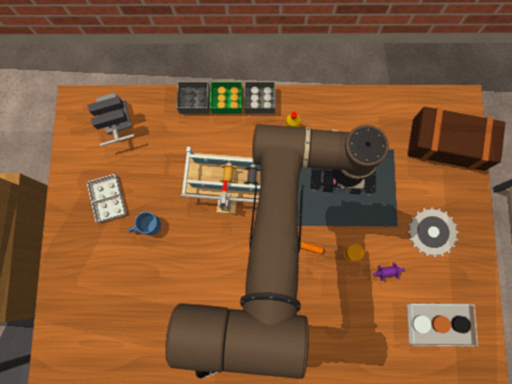

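The last views match the start. The lever's red grip is at (320,435) and the front-bar corners at (53,450) and (535,375) in the scene crop, the same pixels as before it was opened. Both hubs sit below the frame, and the mug, bottle and spool are in place. I'm handing in.

```bash
python3 -c "
from station import arm
arm.job_done(); print(arm.get_state()['t'])"
```

```text
the job is handed in; nothing more can be done
the job is handed in; nothing more can be done
```

The job is handed in. The grey hub (hub_a) is in place 0 and the brass hub (hub_c) is in place 1, with the keeper frame shut and the lever back down over it. No verdict was reported, and the run stood at about 36 s of the 210 s allowed at my last check.

- **Absent hub:** I found no red hub (hub_b) in either camera, so I took it as absent. I left the pink and purple look-alikes alone.
- **Lever and keeper:** in the last pictures they are on the same pixels as before I opened them. When I opened the keeper, its measured swing came to about 1.75 rad, which is its stop.
- **Hub seating:** the visible axle ends were within about 0.7 px of prediction in the top camera and 1.5 px in the scene camera, roughly 2–4 mm. The scene and top cameras disagreed by about 3 mm in x on the hubs. I averaged them for the grasps and corrected from the top view when placing the brass hub.
- **Forces:** one reading of about 24 N came up while opening the keeper, because my arc was slightly too wide. I tightened it and readings stayed below about 12 N after that.
- **Other objects:** the mug, oil bottle and spool look unmoved, though the arm partly hid the spool in the last scene picture. The robot was clear of everything at the end.

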